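# Start and snug the star knob of a hinged tube clamp

## Task

Clamp the steel tube that lies in the bench clamp: swing the upper jaw down over it by its end tab without slamming it, then press the star knob down lightly and turn it backwards (anticlockwise) until you feel the thread drop in, and only then turn it forwards (clockwise) until the jaw is drawn right down and the knob is hand-snug. Do not force the thread, leave the tube where it lies in the vee, and do not disturb the fittings and the tin beside the clamp.

Things in the scene. Friction and masses are not known exactly. Their poses are not given: they have to be found in the camera images.
- clamp: Grey cast tube clamp bolted to the bench, 180 x 75 mm; hinge cheeks 82 mm, post 64 mm high. Origin on the bench under the middle of the vee. x axis: from the hinge (x = -55 mm) over the vee (x = 0, tube along y) to a square post (x = +55 mm); z up. It stands at any yaw within 0.6 rad.
- hinge_pin (a point): Middle of the hinge pin of the upper jaw, 72 mm above the bench; the pin lies along this point's y axis. The upper jaw is a dark steel bar 36 mm wide, 16 mm thick, whose top face lies 8 mm above the pin's axis (80 mm above the bench) when shut.
- jaw (a joint): Angle (rad) of the upper jaw: 0 fully shut, bar level; 0.6 to 1.1 at the start, free end raised. The hinge is stiff: the jaw stays where it is left, about 3 to 6 N at the end tab moves it. Pushed shut by hand (6 to 15 N) it meets the tube through a thin rubber pad and may stay 0.005 to 0.02 open; the knob draws it down the rest.
- jaw_tab (a point): Middle of the upper face of the thumb tab at the free end of the jaw, where one pushes it shut: 160 mm from the hinge pin, 50 mm beyond the knob's axis; tab 36 mm wide, 34 mm long. 80 mm above the bench when shut. Its z axis is the normal of that face.
- knob_grip (a point): Centre of the black star knob, half-way up its lobes: 50 mm across, six lobes 22 mm high, tips every 60 degrees, one along this point's x axis; flat fingers hold best across opposite valleys (30 degrees from x, then every 60). z: along the spindle, up. Captive in the jaw, 110 mm from the hinge pin. Its spring holds it up, with this point 117 mm above the bench when the jaw is shut.
- knob (a joint): Turn (rad) of the star knob: 0 at the start, grows clockwise seen from above (forwards, tightening), falls anticlockwise (backwards). Turns without end. Thread: right-hand, three starts 120 degrees apart, 15 mm a turn (2.4 mm a radian), 5 mm between threads; how the thread ends stand is not marked and differs each time.
- post_top (a point): Centre of the mouth of the threaded bushing in the post, 64 mm above the bench, on the axis of the shut knob. Pressing the knob down on it takes 5 to 8 N against the spring until the spindle's thread ends land on the bushing's thread (knob centre 108 to 110.5 mm up). More than 30 N on the thread before it has dropped in, or 180 N ever, spoils it.
- knob_down (a point): Where the knob's centre is when fully down (103 mm up). Turned back under light pressure the knob climbs 2.4 mm a radian, for 0.3 to 1.4 rad, then drops 5 mm, to about 106.5 mm: the thread is in. Forwards from there it draws itself down and does not spring back; some 1.5 to 2 rad on the collar meets the jaw and draws it shut, and at 2 to 2.8 rad it stops firmly: hand-snug is about 0.2 Nm.
- tube_center (a point): Middle of the loose steel tube that lies in the vee along the clamp's y: 25 mm in diameter, 150 mm long, axis 50 mm above the bench, with a 37 mm hexagon nut near its +y end. 0.25 to 0.5 kg.
- ferrule_center (a point): Centre (half-way up) of a loose open steel crimp ferrule standing on the bench, 38 mm in diameter, 45 mm high. A bystander.
- adapter_center (a point): Centre (half-way up) of a loose brass adapter standing on the bench, 34 mm in diameter at its collar, 50 mm high. A bystander.
- tin_center (a point): Centre (half-way up) of a loose closed aluminium tin standing on the bench, 68 mm in diameter, 50 mm high. A bystander.
There are look-alikes about, which are no part of the job. Of the things that look like the clamp, the larger one is meant.

How it is judged:
On the way, in this order (a step that is already met when the one before it is completed fails the run):
1. the upper jaw is swung down over the tube (within 0.03 rad of shut) (value of joint jaw below 0.03 rad), for 0.2 s.
2. the pressed knob is turned backwards until the thread has dropped in (knob centre below 107.3 mm over the bench, turned back by more than 0.2 rad) (z of knob_grip in the frame of clamp below 0.1073 m and value of joint knob below -0.2 rad), for 0.1 s.
At the end, for the whole second after the job is handed in: The knob is down and at rest (its centre below 103.6 mm over the bench), the jaw is drawn shut (within 0.006 rad) and presses on the tube with more than 10 N, and the tube lies in the vee within 8 mm of where it was (z of knob_grip in the frame of clamp below 0.1036 m and value of joint jaw below 0.006 rad and contact force between tube and jaw above 10 N and z of tube_center in the frame of clamp below 0.053 m and distance of tube_center from where it was at the start of the episode below 0.008 m and angular speed of knob below 0.1 rad/s); the robot touches nothing.
It fails at once if the knob is turned forwards on the thread (past 0.3 rad from its start) before the thread has dropped in (z of knob_grip in the frame of clamp above 0.107 m and value of joint knob above 0.3 rad and velocity of joint knob above 0.15 rad/s and contact force between knob and bushing above 2 N).
It fails at once if the thread is forced: more than 30 N on it before it has dropped in, or more than 180 N at any time ((z of knob_grip in the frame of clamp above 0.1077 m and contact force between knob and bushing above 30 N) or contact force between knob and bushing above 180 N).
It fails at once if the jaw is slammed (faster than 3 rad/s) (velocity of joint jaw below -3 rad/s).
It fails at once if the ferrule, the brass adapter or the tin is moved by more than 20 mm (distance of any of ferrule_center, adapter_center, tin_center from where it was at the start of the episode above 0.02 m).
It also fails if it takes over 72 s, if anything falls off the work surface, if the arm or the gripper's body presses on something with over 40 N, if the wrist force passes 120 N, or if a joint passes its speed limit or range.

## Robot

A 6-joint arm with a two-finger parallel gripper is mounted at the origin on the work surface. World frame = base frame: x ahead of the robot, y to its left, z up, the work surface at z = 0. Lengths are in m, angles in rad, forces in N, time in s.
With the tool pointing down it reaches from about 0.35 to 0.975 m from the base axis. Payload 7.1 kg.
Tool frame: the origin (TCP) lies midway between the tips of the shut fingers; the grasp point (between the pads) lies 19 mm behind it; z points along the fingers, x is the direction in which the jaws open and shut, and the axes are right-handed (so a half turn about z gives the same grasp; the last joint's range is limited). The gripper opens to 88 mm and grips with 3 to 60 N. Pads are 20 mm wide; open, the fingers measure 115 mm over their backs; the gripper's body (75 mm by 178 mm) begins 61 mm behind the grasp point.
Start: joints at [1.325, 0.423, 1.63, -0, 1.089, -0.019], TCP at [0.141, 0.609, 0.195] pointing down, gripper open.
Joint ranges: [-3, 3], [-0.9, 2.11], [0.09, 2.58], [-1.31, 4.45], [0.11, 2.69], [-2.54, 2.54]. Speed limits (rad/s): [2.39, 2.39, 3.01, 3.14, 3.14, 3.14].

## Interface

Orientations are given as a unit quaternion [w, x, y, z].
In Python, from station import move_pose, movel, movej, command_gripper, wait, inverse_kinematics, read_camera, camera_info, MotionError, job_done, get_time, get_joint_pos, get_qvel, get_effort, get_tcp_pos, get_ee_rot, get_ft_force, get_ft_torque, get_grip_width gives the robot as it stands. Calls block until the motion is done:
- move_pose(position, orientation): joint-space move of the TCP to a pose.
- movel(position, frame=None, v=0.15, until_force=None): straight line of the TCP; frame=None keeps the orientation; v is the mean speed in m/s. With until_force (N) it stops when the force on the tool has changed by that much, and returns True; else False.
- movej(angles): joint-space move.
- command_gripper(opening): opening from 0.0 (shut) to 1.0 (fully open); the grip force is fixed at half the most; returns when the fingers have stopped.
- wait(seconds).
- inverse_kinematics(position, orientation): joint angles nearest the present ones, or None.
- read_camera(name): name is "scene" or "top" or "wrist"; returns the picture (400x640x3 uint8, red, green, blue); there is no depth.
- camera_info(name): a dict with "intrinsics" (3x3 intrinsics, pixels), "dist" ([k1, k2, p1, p2, k3] as OpenCV has them; the pictures are not rectified), "T" (4x4, takes a point from camera to world coordinates); the wrist camera has in their place "tool_from_camera" (4x4, takes a point from camera to tool coordinates, whose origin is the TCP and whose axes are the tool frame's). Camera axes: x right, y up, looking along -z (the intrinsics and any distortion apply to the point x, -y, -z); pixel columns grow to the right and rows downward; lengths in m; the calibration is good to about 2 mm. A picture is of the moment at which its call begins: read the wrist's pose just before it. camera_info takes no time and is no camera call.
A pose or a line that the arm cannot do raises MotionError and nothing moves.
- job_done(): hands the job in, once; it reports no verdict.
Readings, each from a call of its own:
- get_time(): time.
- get_joint_pos(): joint angles.
- get_qvel(): joint speeds.
- get_effort(): joint torques, N m.
- get_tcp_pos(): TCP position.
- get_ee_rot(): TCP orientation.
- get_ft_force(): force on the tool from outside, world axes, zero at the start.
- get_ft_torque(): the same for the moment, N m.
- get_grip_width(): opening from 0.0 (shut) to 1.0 (fully open).
Only numpy, scipy, OpenCV 4.12 (cv2) and the standard library are available. Lean on these libraries where they do the work, as an engineer would, in place of code of your own. Each camera call takes 0.05 s, during which the arm holds its last target.

## Working session

There is one attempt and no reset: what is moved stays moved. The work goes in short steps, each a Python script; the robot and the scene stay as the last script left them, time stands still between calls to the robot, and variables do not carry over. Pictures are saved under pics/ and viewed, and the job is handed in when it is done.

```bash
ls; mkdir -p pics
python3 - <<'E'
from station import *
import cv2,numpy as np
for n in ["scene","top","wrist"]:
    im=read_camera(n); cv2.imwrite(f"pics/{n}0.png",im[:,:,::-1])
    print(n,camera_info(n))
print(get_time(),get_tcp_pos(),get_ee_rot(),get_ft_force(),get_grip_width())
E
```

```text
pics
scene {'intrinsics': array([[408.23689041,   0.        , 324.8793498 ],
       [  0.        , 408.23689041, 202.0204004 ],
       [  0.        ,   0.        ,   1.        ]]), 'dist': array([0.00559623, 0.        , 0.        , 0.        , 0.        ]), 'T': array([[ 0.05888609, -0.7593461 ,  0.64801692,  1.24396405],
       [ 0.99811835,  0.05590145, -0.02519492, -0.00280196],
       [-0.01709342,  0.64828121,  0.7612091 ,  0.86577346],
       [ 0.        ,  0.        ,  0.        ,  1.        ]])}
top {'intrinsics': array([[409.56442442,   0.        , 310.21948214],
       [  0.        , 409.56442442, 198.7485282 ],
       [  0.        ,   0.        ,   1.        ]]), 'dist': array([4.1144224e-05, 0.0000000e+00, 0.0000000e+00, 0.0000000e+00,
       0.0000000e+00]), 'T': array([[ 0.0262545 ,  0.99340409, -0.11161994,  0.48448858],
       [-0.9991669 ,  0.02956746,  0.02812945,  0.01675096],
       [ 0.03124423,  0.11078843,  0.99335277,  0.93787901],
       [ 0.        ,  0.        ,  0.        ,  1.        ]])}
wrist {'intrinsics': array([[340.51549277,   0.        , 316.79282921],
       [  0.        , 340.51549277, 197.74370415],
       [  0.        ,   0.        ,   1.        ]]), 'dist': array([-0.00215645,  0.        ,  0.        ,  0.        ,  0.        ]), 'tool_from_camera': array([[ 9.99999929e-01, -2.86771537e-04,  2.44737295e-04,
         1.22347100e-05],
       [-2.19535392e-04, -9.70680615e-01, -2.40372827e-01,
        -6.47519647e-02],
       [ 3.06493833e-04,  2.40372756e-01, -9.70680609e-01,
        -1.90705917e-01],
       [ 0.00000000e+00,  0.00000000e+00,  0.00000000e+00,
         1.00000000e+00]])}
0.15 [0.14039789 0.6085653  0.19428399] [ 3.55197452e-04  7.82573383e-01  6.22558077e-01 -4.64170493e-04] [-0.61685706 -0.15314336  0.40178781] 1.0025806896214573
```

View pics/scene0.png

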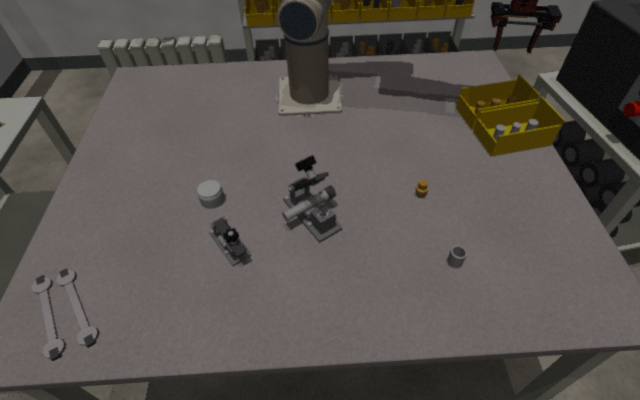

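View pics/top0.png

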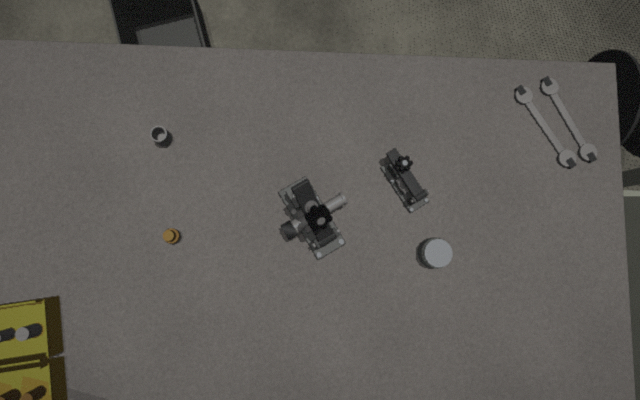

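View pics/wrist0.png

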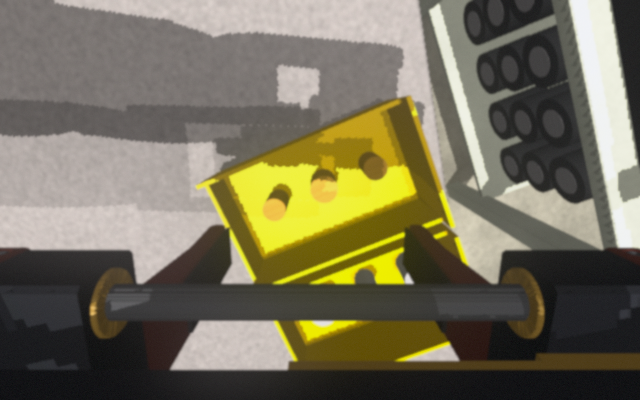

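Run:
```python
import cv2
a=cv2.imread("pics/top0.png")[165:275,260:370]; a=cv2.resize(a,None,fx=5.4,fy=5.4,interpolation=cv2.INTER_CUBIC); a=cv2.convertScaleAbs(a,alpha=1.8)
cv2.imwrite("pics/topc.png",a)
a=cv2.imread("pics/scene0.png")[145:245,265:365]; a=cv2.resize(a,None,fx=5.9,fy=5.9,interpolation=cv2.INTER_CUBIC); a=cv2.convertScaleAbs(a,alpha=1.8)
cv2.imwrite("pics/scenec.png",a)
```

```text
(no output)
```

View pics/topc.png

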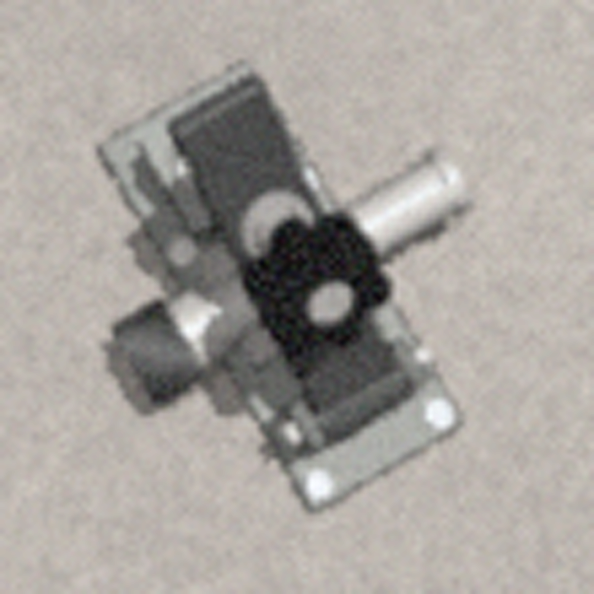

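View pics/scenec.png

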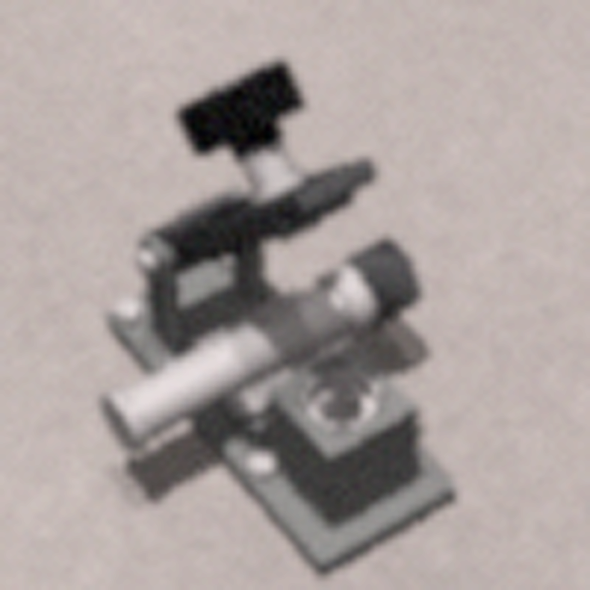

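```bash
cat > h.py <<'E'
from station import *
import numpy as np, cv2
from scipy.spatial.transform import Rotation as R
from scipy.optimize import least_squares
def proj(P,info,T):
    Ti=np.linalg.inv(T); P=np.atleast_2d(P); c=P@Ti[:3,:3].T+Ti[:3,3]
    c=c*[1,-1,-1]
    return cv2.projectPoints(c.reshape(-1,1,3),np.zeros(3),np.zeros(3),info["intrinsics"],info["dist"])[0].reshape(-1,2)
def toolT(p,q):
    T=np.eye(4);T[:3,:3]=R.from_quat(q,scalar_first=True).as_matrix();T[:3,3]=p;return T
def ray_z(uv,info,T,z):
    u=cv2.undistortPoints(np.array(uv,float).reshape(-1,1,2),info["intrinsics"],info["dist"]).reshape(-1,2)
    d=np.c_[u[:,0],-u[:,1],-np.ones(len(u))]@T[:3,:3].T
    return T[:3,3]+d*((z-T[2,3])/d[:,2])[:,None]
def quat(xdir_yaw):
    # tool down, tool x axis at world yaw; z=-z
    c,s=np.cos(xdir_yaw),np.sin(xdir_yaw)
    M=np.array([[c,s,0],[s,-c,0],[0,0,-1]])
    return R.from_matrix(M).as_quat(scalar_first=True)
def wristpic(name):
    p,q=get_tcp_pos(),get_ee_rot()
    im=read_camera("wrist"); cv2.imwrite(f"pics/{name}.png",im[:,:,::-1])
    i=camera_info("wrist"); T=toolT(p,q)@i["tool_from_camera"]
    np.savez(f"pics/{name}.npz",T=T); return im,i,T
E
python3 - <<'E'
from h import *
t=camera_info("top")
c=np.array([[100,150],[245,65],[460,415],[315,510]])/5.4+[260,165]
for z in (0.008,0.015):
    w=ray_z(c,t,t["T"],z); print(z,w.round(4).tolist(), w.mean(0).round(4), np.linalg.norm(w[0]-w[3]),np.linalg.norm(w[0]-w[1]))
    d=(w[0]+w[1]-w[2]-w[3]); print(np.arctan2(d[1],d[0]))
for n,uv,z in (("ferr",(160,133),.045),("adap",(172,237),.05),("tin",(437,253),.05)):
    print(n,ray_z([uv],t,t["T"],z))
i=camera_info("scene")
s=np.array([[343,402]])/5.9+[265,145]
print("post",ray_z(s,i,i["T"],0.064))
E
```

```text
0.008 [[0.6005, 0.0632, 0.008], [0.6388, 0.0029, 0.008], [0.4931, -0.0914, 0.008], [0.4522, -0.0314, 0.008]] [ 0.5462 -0.0142  0.008 ] 0.17597763215916495 0.07143265121293392
0.5709161538144405
0.015 [[0.5997, 0.0628, 0.015], [0.6377, 0.003, 0.015], [0.4931, -0.0906, 0.015], [0.4524, -0.0311, 0.015]] [ 0.5457 -0.014   0.015 ] 0.17465289699575676 0.07089491613992371
0.5709161538144405
ferr [[0.72101203 0.327113   0.045     ]]
adap [[0.49322573 0.2848937  0.05      ]]
tin [[ 0.4739587  -0.28681334  0.05      ]]
post [[0.59784657 0.01718043 0.064     ]]
```

Run:
```python
from h import *
psi=.571; c=np.array([.546,-.014]); ux=np.array([np.cos(psi),np.sin(psi)])
movel([.20,.58,.36],v=0.3)
p=c-0.03*ux
move_pose([*p,.36],quat(psi-np.pi/2))
print(get_time(),get_joint_pos(),get_tcp_pos())
wristpic("w1")
```

```text
3.3417 [-7.95791743e-02  1.11398800e-01  1.66439239e+00  1.77611631e-04
  1.36579743e+00  9.18871258e-01] [ 0.52087149 -0.0295416   0.35998108]
```

View pics/w1.png

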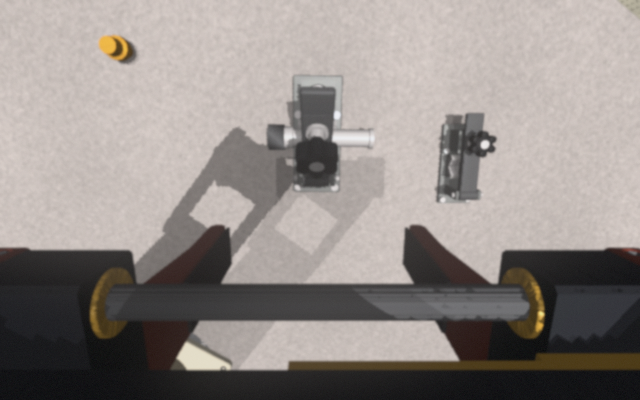

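Run:
```python
import cv2
a=cv2.imread("pics/w1.png")[65:200,250:390]; a=cv2.resize(a,None,fx=4.4,fy=4.4,interpolation=cv2.INTER_CUBIC); a=cv2.convertScaleAbs(a,alpha=1.3,beta=20)
cv2.imwrite("pics/w1c.png",a)
```

```text
(no output)
```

View pics/w1c.png

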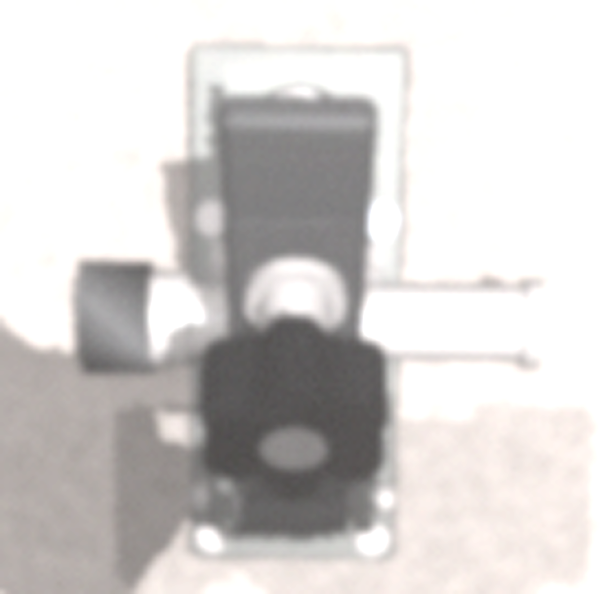

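```bash
cat > fit.py <<'E'
from h import *
w=camera_info("wrist"); Tw=np.load("pics/w1.npz")["T"]; t=camera_info("top"); s=camera_info("scene")
W=lambda p:np.array(p)/4.4+[250,65]
Tp=lambda p:np.array(p)/5.4+[260,165]
S=lambda p:np.array(p)/5.9+[265,145]
def jaw(l,y,h,th): # along bar, lateral, above pin axis
    return [-.055+l*np.cos(th)-h*np.sin(th), y, .072+l*np.sin(th)+h*np.cos(th)]
def model(v):
    x,y,yaw,zb,th=v[:5]
    B=lambda a,b:[a*.09,b*.0375,zb]
    obs=[(w,Tw,B(1,1),W((190,47))),(w,Tw,B(1,-1),W((408,47))),(w,Tw,B(-1,1),W((190,555))),(w,Tw,B(-1,-1),W((397,555))),
     (t,t["T"],B(1,1),Tp((100,150))),(t,t["T"],B(1,-1),Tp((245,65))),(t,t["T"],B(-1,-1),Tp((460,415))),(t,t["T"],B(-1,1),Tp((315,510))),
     (s,s["T"],[.055,0,.064],S((343,402))),(s,s["T"],B(1,-1),S((323,562))),(s,s["T"],B(1,1),S((455,488))),
     (w,Tw,jaw(.177,.018,.008,th),W((220,98))),(w,Tw,jaw(.177,-.018,.008,th),W((378,98))),
     (w,Tw,jaw(.143,.018,.008,th),W((220,215))),(w,Tw,jaw(.143,-.018,.008,th),W((370,215))),
     ]
    r=[]
    c,sn=np.cos(yaw),np.sin(yaw)
    for i,T,p,o in obs:
        P=[x+c*p[0]-sn*p[1],y+sn*p[0]+c*p[1],p[2]]
        r.append(proj(P,i,T)[0]-o)
    return np.array(r)
o=least_squares(lambda v:model(v).ravel(),[.546,-.014,.571,.01,.8],loss="soft_l1")
print(o.x.round(4)); print(model(o.x).round(1).tolist())
E
python3 fit.py
```

```text
[ 0.5475 -0.0135  0.5681  0.0051  0.8327]
[[-0.5, 0.0], [-0.6, 0.2], [0.9, 0.3], [-0.5, 0.5], [-1.3, -1.0], [-0.1, -1.8], [0.8, 0.6], [-0.6, 0.3], [-0.5, -1.2], [-0.6, 1.5], [0.3, 0.0], [-1.1, 0.6], [0.5, 0.8], [0.3, -1.3], [0.6, -1.1]]
```

```bash
cat >> h.py <<'E'
C=np.array([.5475,-.0135]); PSI=.568
def cw(p,z=None):
    c,s=np.cos(PSI),np.sin(PSI)
    return np.array([C[0]+c*p[0]-s*p[1],C[1]+s*p[0]+c*p[1],p[2]])
def cl(P):
    c,s=np.cos(PSI),np.sin(PSI); d=np.array(P[:2])-C
    return np.array([c*d[0]+s*d[1],-s*d[0]+c*d[1],P[2]])
E
python3 - <<'E'
from h import *
command_gripper(0.0)
q=quat(PSI-np.pi/2)
movel(cw([.042,0,.30]),q,v=.25)
print(get_time(),get_ft_force())
r=movel(cw([.042,0,.17]),v=.06,until_force=2.0)
print(r,get_time(),cl(get_tcp_pos()),get_ft_force(),get_grip_width())
wristpic("w2")
E
```

```text
5.2667 [-0.10747403  0.67974315  0.15055039]
True 7.3583 [4.18129335e-02 6.70836298e-05 1.70253904e-01] [ 0.54408592 -0.44778807  2.14419077] 0.0007132284541421893
```

View pics/w2.png

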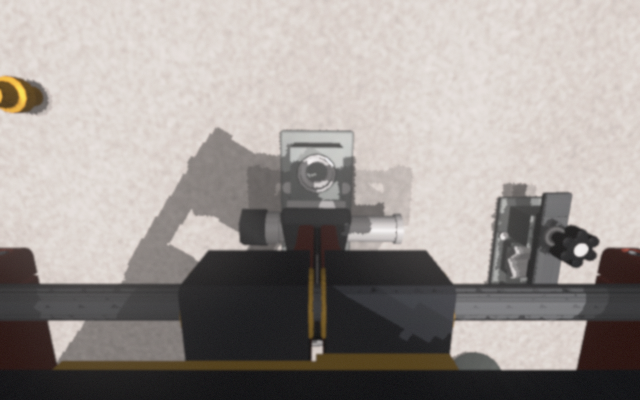

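Run:
```python
from h import *
w=camera_info("wrist"); T=np.load("pics/w2.npz")["T"]; T1=np.load("pics/w1.npz")["T"]
for th in (.6,.65,.69,.73,.77,.83):
    P=[cw([-.055+l*np.cos(th)-h*np.sin(th),y,.072+l*np.sin(th)+h*np.cos(th)]) for l,y,h in ((.177,.018,.008),(.177,-.018,.008),(.177,0,-.008),(.143,.018,.008))]
    print(th,proj(P,w,T).round(1).tolist(),(proj(P,w,T1)-[250,65]).__mul__(4.4).round(0).tolist())
print(proj([cw([.055,0,.064])],w,T))
import cv2
a=cv2.imread("pics/w2.png")[120:260,220:420]; a=cv2.resize(a,None,fx=4,fy=4,interpolation=cv2.INTER_CUBIC)
cv2.imwrite("pics/w2c.png",a)
```

```text
0.6 [[282.6, 153.3], [350.0, 153.3], [316.3, 134.6], [286.8, 195.9]] [[221.0, -18.0], [375.0, -17.0], [298.0, -49.0], [225.0, 114.0]]
0.65 [[281.6, 165.4], [351.0, 165.5], [316.3, 144.5], [286.1, 205.4]] [[219.0, 3.0], [376.0, 4.0], [298.0, -33.0], [224.0, 131.0]]
0.69 [[280.7, 176.1], [351.8, 176.1], [316.3, 153.2], [285.6, 213.6]] [[218.0, 22.0], [377.0, 23.0], [298.0, -17.0], [223.0, 147.0]]
0.73 [[279.9, 187.7], [352.6, 187.7], [316.3, 162.8], [285.2, 222.2]] [[217.0, 42.0], [378.0, 43.0], [298.0, -1.0], [223.0, 163.0]]
0.77 [[279.1, 200.0], [353.4, 200.0], [316.3, 173.3], [284.7, 231.3]] [[216.0, 64.0], [379.0, 65.0], [298.0, 17.0], [222.0, 180.0]]
0.83 [[277.9, 220.1], [354.5, 220.1], [316.2, 190.6], [284.0, 245.7]] [[215.0, 99.0], [380.0, 100.0], [298.0, 48.0], [221.0, 208.0]]
[[316.44485759 174.35144532]]
```

View pics/w2c.png

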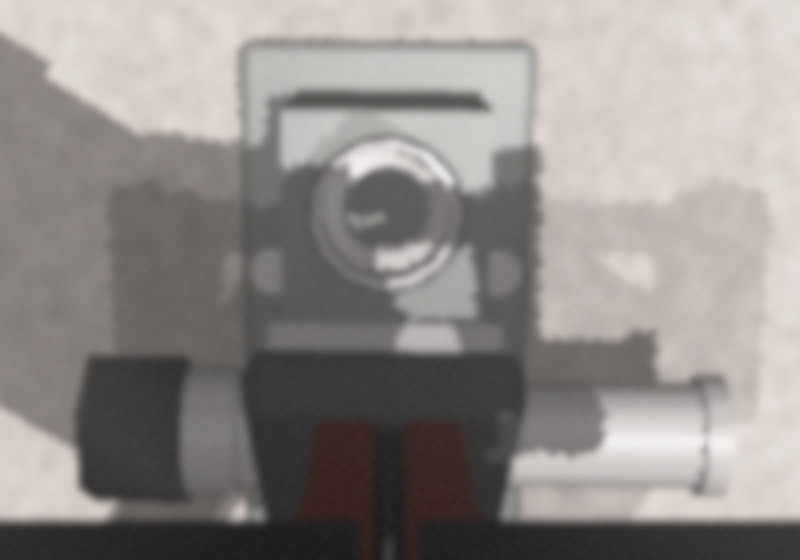

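Run:
```python
from h import *
im=read_camera("scene")[:,:,::-1]
cv2.imwrite("pics/s2.png",cv2.resize(im[110:250,240:400],None,fx=4.5,fy=4.5,interpolation=cv2.INTER_CUBIC))
print(get_ft_force(),get_ft_torque(),get_tcp_pos(),get_time())
w=camera_info("wrist");T1=np.load("pics/w1.npz")["T"]
for th in (.6,.7,.8,.9):
    P=[cw([-.055+l*np.cos(th)-h*np.sin(th),y,.072+l*np.sin(th)+h*np.cos(th)]) for l,y,h in ((.11,.0,.045),(.11,0,.056),(.11,0.025,.056),(.11,-.025,.056))]
    print(th,((proj(P,w,T1)-[250,65])*4.4).round(0).tolist())
```

```text
[-0.01030164 -0.93300107  3.15383931] [-0.15336109  0.20007304  0.01688805] [0.58247221 0.00900542 0.17002374] 7.4583
0.6 [[296.0, 312.0], [296.0, 341.0], [194.0, 340.0], [398.0, 341.0]]
0.7 [[296.0, 356.0], [296.0, 389.0], [193.0, 388.0], [399.0, 389.0]]
0.8 [[296.0, 402.0], [296.0, 438.0], [193.0, 438.0], [399.0, 439.0]]
0.9 [[296.0, 450.0], [296.0, 489.0], [192.0, 489.0], [399.0, 490.0]]
```

View pics/s2.png

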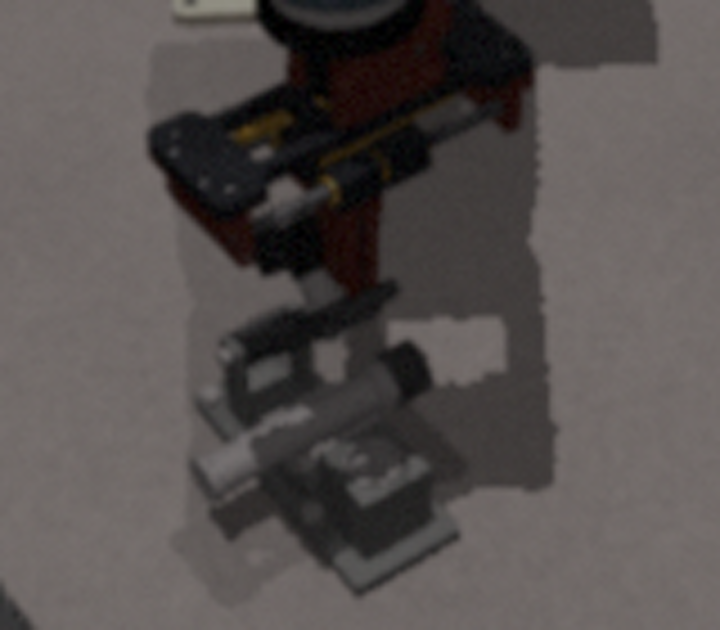

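Run:
```python
from h import *
movel(cw([.042,0,.21]),v=.15)
print(get_ft_force(),get_ft_torque(),get_tcp_pos(),get_time())
wristpic("w3")
movel(cw([-.03,0,.33]),v=.2)
print(get_ft_force(),get_ft_torque(),get_tcp_pos(),get_time())
wristpic("w4")
im=read_camera("scene")[:,:,::-1]
cv2.imwrite("pics/s3.png",cv2.resize(im[110:250,240:400],None,fx=4.5,fy=4.5,interpolation=cv2.INTER_CUBIC))
for n in ("w3","w4"):
    a=cv2.imread(f"pics/{n}.png")[50:260,220:420]; a=cv2.resize(a,None,fx=2.8,fy=2.8,interpolation=cv2.INTER_CUBIC)
    cv2.imwrite(f"pics/{n}c.png",a)
```

```text
[-0.67422607  0.22520174 -0.2851135 ] [-0.05700705  0.11913736 -0.01092167] [0.58295443 0.00912972 0.21001006] 7.875
[-0.50694863  0.04644619 -0.1958945 ] [-0.03223258  0.20346434 -0.05523563] [ 0.52185914 -0.02948079  0.32883847] 8.775
```

View pics/w3c.png

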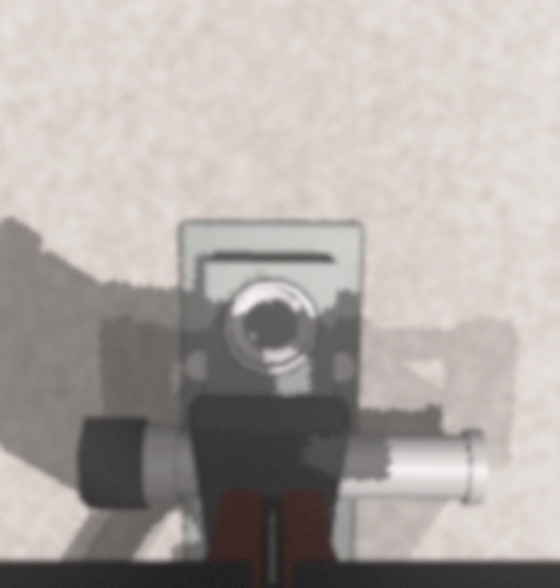

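View pics/w4c.png

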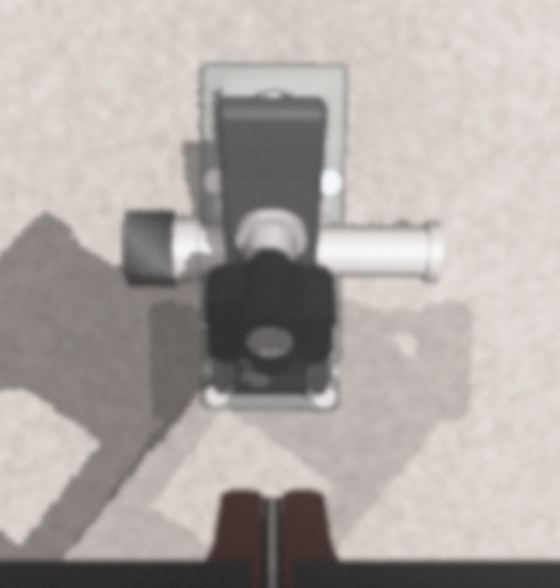

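View pics/s3.png

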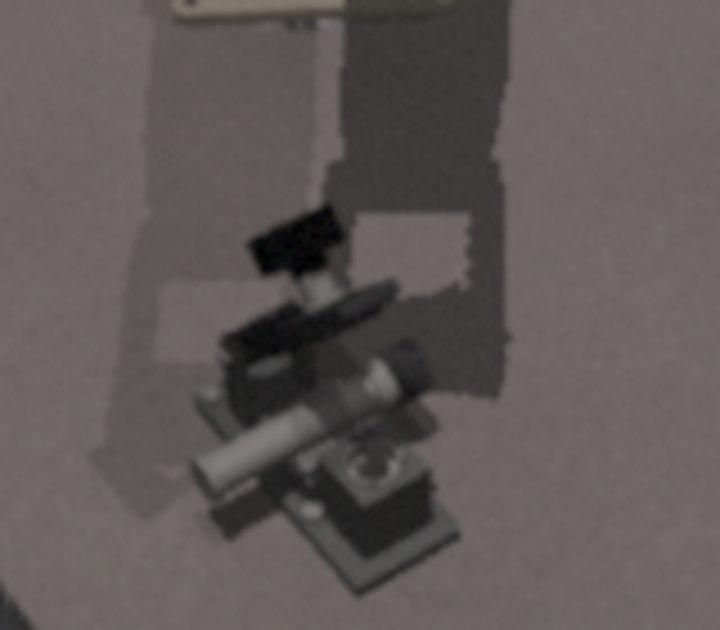

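Run:
```python
from h import *
w=camera_info("wrist")
obs={"w1":(87.3,94),"w2":(207.5,225),"w3":(192,203),"w4":(84.6,93)}
for k in (0,1):
  for sel in (("w2","w3"),("w2","w3","w4"),("w1","w2","w3","w4"),("w3","w4"),("w1","w2")):
    f=lambda v:[proj([cw([v[0],0,v[1]])],w,np.load(f"pics/{n}.npz")["T"])[0,1]-obs[n][k] for n in sel]
    o=least_squares(f,[.06,.2]); x,z=o.x; L=np.hypot(x+.055,z-.072)
    print(k,sel,o.x.round(4),"L",L.round(4),"ang",np.arctan2(z-.072,x+.055).round(3),o.fun.round(1))
for n,a,b in (("w2",281,352),("w3",220+190/2.8,220+350/2.8),("w4",220+218/2.8,220+327/2.8),("w1",250+220/4.4,250+378/4.4)):
    print(n,.036*340.5/(b-a), np.load(f"pics/{n}.npz")["T"][2,3])
```

```text
0 ('w2', 'w3') [0.0561 0.1771] L 0.1529 ang 0.758 [0. 0.]
0 ('w2', 'w3', 'w4') [0.0603 0.1932] L 0.1673 ang 0.81 [ 0.5 -0.8  0.2]
0 ('w1', 'w2', 'w3', 'w4') [0.0602 0.1926] L 0.1668 ang 0.809 [-0.3  0.5 -0.7  0.4]
0 ('w3', 'w4') [0.0603 0.1952] L 0.1687 ang 0.819 [ 0. -0.]
0 ('w1', 'w2') [0.06   0.1911] L 0.1656 ang 0.803 [ 0. -0.]
1 ('w2', 'w3') [0.0585 0.2149] L 0.1825 ang 0.9 [0. 0.]
1 ('w2', 'w3', 'w4') [0.0531 0.1976] L 0.1657 ang 0.86 [-0.8  1.2 -0.3]
1 ('w1', 'w2', 'w3', 'w4') [0.0531 0.1977] L 0.1658 ang 0.86 [ 0.1 -0.8  1.2 -0.3]
1 ('w3', 'w4') [0.053  0.1944] L 0.1633 ang 0.848 [0. 0.]
1 ('w1', 'w2') [0.0531 0.199 ] L 0.1668 ang 0.866 [-0.  0.]
w2 0.17264788732394365 0.36092259956430617
w3 0.2145150000000001 0.40065124449888967
w4 0.3148844036697251 0.5193598958642347
w1 0.341362025316456 0.5506940598381114
```

Run:
```python
from h import *
w=camera_info("wrist");s=camera_info("scene");T=np.load("pics/w4.npz")["T"]
def tri(a,b):
    f=lambda v:np.r_[proj([v],w,T)[0]-a,proj([v],s,s["T"])[0]-b]
    o=least_squares(f,[.58,.03,.19],x_scale=.01); return cl(o.x).round(4),o.fun.round(1)
S=lambda x,y:np.array([x/4.5+240,y/4.5+110]); W=lambda x,y:np.array([x/2.8+220,y/2.8+50])
print("tab +y corner",tri(W(218,97),S(398,291)),tri(W(218,122),S(396,283)))
print("tube -y end",tri(W(435,250),S(208,475)))
print("knob",tri(W(270,320),S(297,240)))
for th in (.6,.7,.8,.9):
    P=[cw([-.055+l*np.cos(th)-h*np.sin(th),y,.072+l*np.sin(th)+h*np.cos(th)]) for l,y,h in ((.177,.018,.008),(.177,.018,-.001),(.11,0,.056))]
    print(th,((proj(P,w,T)-[220,50])*2.8).round().tolist(),((proj(P,s,s["T"])-[240,110])*4.5).round().tolist())
```

```text
tab +y corner (array([0.0604, 0.0173, 0.1927]), array([ 0.2,  0.1,  0.5, -0.1])) (array([0.0528, 0.0179, 0.1914]), array([-0.3, -0.2, -0.8,  0.1]))
tube -y end (array([ 0.0011, -0.0782,  0.0542]), array([-0.3, -0.3, -0.8, -0.1]))
knob (array([-0.0144,  0.0009,  0.1803]), array([-0.3, -0.2, -1. , -0. ]))
0.6 [[218.0, 18.0], [219.0, 6.0], [272.0, 267.0]] [[432.0, 339.0], [438.0, 355.0], [311.0, 260.0]]
0.7 [[216.0, 49.0], [217.0, 33.0], [272.0, 301.0]] [[419.0, 308.0], [425.0, 324.0], [299.0, 241.0]]
0.8 [[214.0, 87.0], [215.0, 67.0], [272.0, 335.0]] [[404.0, 276.0], [411.0, 292.0], [286.0, 223.0]]
0.9 [[213.0, 131.0], [213.0, 108.0], [272.0, 371.0]] [[387.0, 245.0], [395.0, 261.0], [273.0, 206.0]]
```

Run:
```python
from h import *
movel(cw([.047,0,.22]),v=.25)
wait(.1); f0=get_ft_force(); print(f0)
r=movel(cw([.047,0,.16]),v=.06,until_force=2.0)
print(r,get_time(),cl(get_tcp_pos()),get_ft_force()-f0)
wristpic("w5")
a=cv2.imread("pics/w5.png")[120:260,220:420]; cv2.imwrite("pics/w5c.png",cv2.resize(a,None,fx=4,fy=4,interpolation=cv2.INTER_CUBIC))
```

```text
[ 0.12077167 -0.41073044  0.37367217]
True 10.4167 [0.04672029 0.00035965 0.17113608] [0.90903884 0.47027395 0.52691629]
```

View pics/w5c.png

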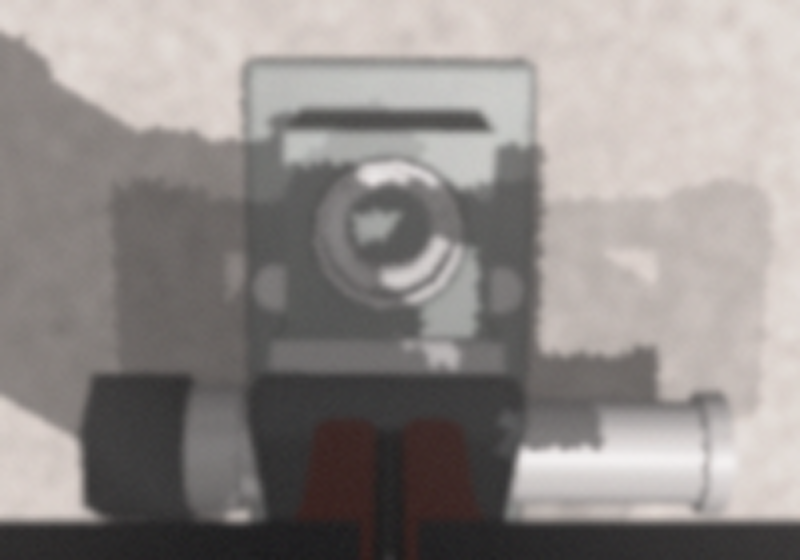

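Run:
```python
from h import *
s=camera_info("scene");t=camera_info("top")
for z in (.17,.195): print(z,((proj([cw([.042,0,z])],s,s["T"])-[240,110])*4.5).round())
p=get_tcp_pos(); print(p, proj([p,p+[0,0,.025]],s,s["T"]),get_ft_force())
im=read_camera("scene")[:,:,::-1]
cv2.imwrite("pics/s5.png",cv2.resize(im[140:220,270:360],None,fx=7,fy=7,interpolation=cv2.INTER_CUBIC))
im=read_camera("top")[:,:,::-1]
cv2.imwrite("pics/t5.png",cv2.resize(im[165:275,260:370],None,fx=5.4,fy=5.4,interpolation=cv2.INTER_CUBIC))
```

```text
0.17 [[353. 315.]]
0.195 [[351. 282.]]
[0.58629757 0.01185372 0.17132044] [[319.65275258 180.64387263]
 [319.36007662 173.14120676]] [0.12094153 0.2890698  1.07102001]
```

View pics/s5.png

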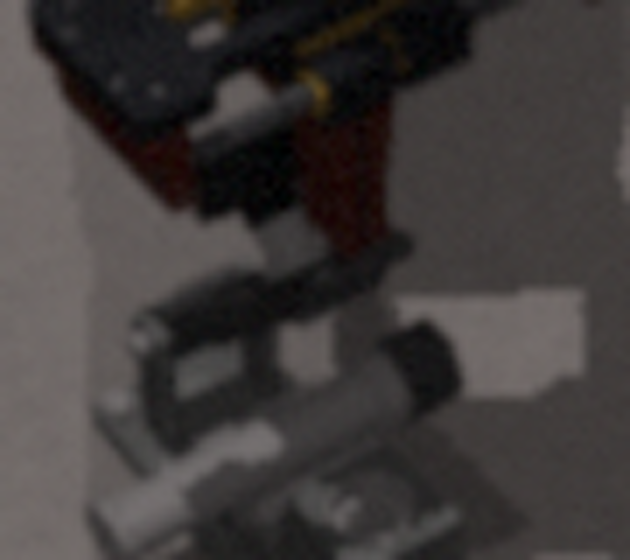

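Run:
```python
from h import *
F=np.array([(get_ft_force(),get_ft_torque()) for _ in range(5)]); print(F[:,0].mean(0),F[:,0].std(0),F[:,1].mean(0),get_time())
for i,z in enumerate((.165,.158)):
    movel(cw([.047,0,z]),v=.04,until_force=8)
    F=np.array([(get_ft_force(),get_ft_torque()) for _ in range(5)])
    print(get_time(),cl(get_tcp_pos()).round(4),F[:,0].mean(0).round(2),F[:,0].std(0).round(2),F[:,1].mean(0).round(3))
    wristpic(f"w6{i}")
a=np.vstack([cv2.imread(f"pics/w6{i}.png")[120:260,220:420] for i in (0,1)]); cv2.imwrite("pics/w6c.png",cv2.resize(a,None,fx=2.1,fy=2.1,interpolation=cv2.INTER_CUBIC))
```

```text
[-0.05666934 -0.06267214 -1.0344901 ] [0. 0. 0.] [-0.06540016  0.14638748 -0.02474409] 10.5667
10.775 [0.0472 0.0003 0.1672] [-0.36  0.58  0.79] [0. 0. 0.] [-0.074  0.087 -0.027]
11.225 [0.0466 0.0002 0.1575] [ 0.11 -0.22  0.25] [0. 0. 0.] [-0.037  0.16   0.017]
```

View pics/w6c.png

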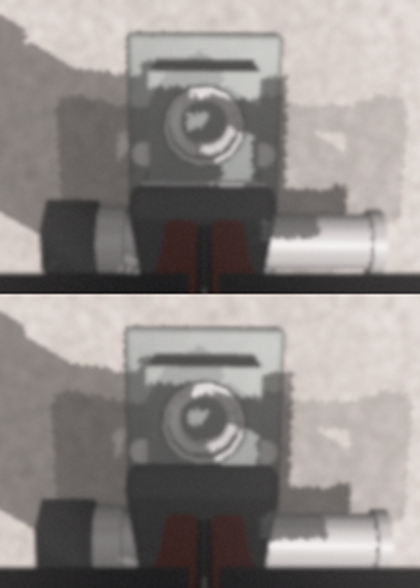

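```bash
python3 - <<'E'
from h import *
w=camera_info("wrist")
for n in ("w1","w2","w3","w4","w5","w60","w61"):
    T=np.load(f"pics/{n}.npz")["T"]
    P=[cw(p) for p in ([.060,0,.193],[.053,0,.198],[.055,0,.064],[.09,0,.005])]
    print(n,cl(T[:3,3]).round(4),proj(P,w,T)[:,1].round(1))
E
python3 - <<'E'
import cv2
a=cv2.imread("pics/w61.png")[150:260,240:400]; cv2.imwrite("pics/w61c.png",cv2.resize(a,None,fx=5,fy=5,interpolation=cv2.INTER_CUBIC))
E
```

```text
w1 [0.0343 0.0008 0.5507] [87.2 94.2 98.1 75.8]
w2 [ 1.073e-01 -2.000e-04  3.609e-01] [208.5 224.6 174.4 130.7]
w3 [ 1.076e-01 -4.000e-04  4.007e-01] [191.6 204.5 167.6 129.1]
w4 [ 3.570e-02 -3.000e-04  5.194e-01] [85.1 92.8 97.1 73.3]
w5 [ 1.126e-01 -3.000e-04  3.617e-01] [217.3 233.3 179.4 135.2]
w60 [ 0.113  -0.0004  0.3577] [220.5 237.  180.8 136. ]
w61 [ 0.1124 -0.0005  0.3481] [225.4 243.  182.3 136. ]
```

View pics/w61c.png

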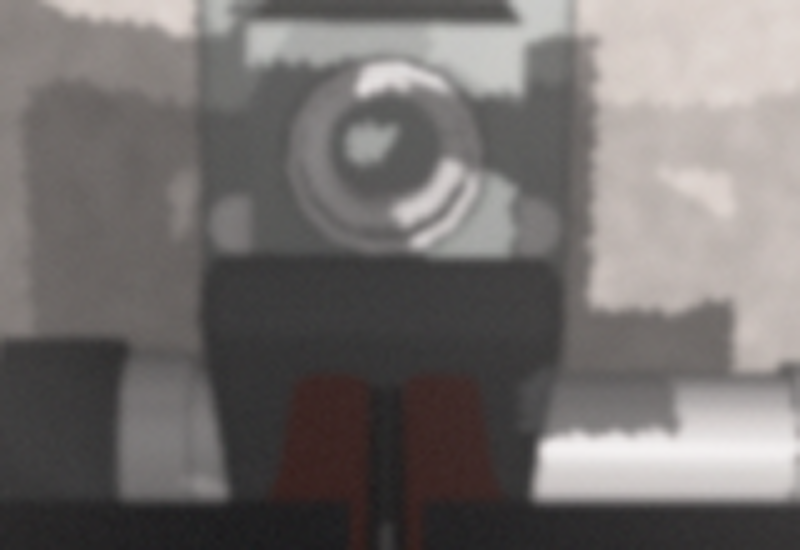

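Run:
```python
from h import *
from scipy.optimize import brentq
w=camera_info("wrist")
for n,row in (("w2",208),("w3",192),("w4",84.8),("w5",214),("w60",209.7),("w61",201.6)):
    T=np.load(f"pics/{n}.npz")["T"]
    f=lambda a:proj([cw([-.055+.167*np.cos(a),0,.072+.167*np.sin(a)])],w,T)[0,1]-row
    print(n,round(brentq(f,.4,1.0),3), (cl(T[:3,3])[2]-.1907).round(4))
```

```text
w2 0.809 0.1702
w3 0.813 0.21
w4 0.809 0.3287
w5 0.8 0.171
w60 0.774 0.167
w61 0.731 0.1574
```

Run:
```python
from h import *
def rd(): 
    return get_time(),cl(get_tcp_pos()).round(4),get_ft_force().round(1)
movel(cw([.047,0,.19]),v=.15)
movel(cw([.058,0,.20]),v=.15)
def wp(th):
    l=.148+.010*(1-th/.7); x=-.055+l*np.cos(th)-.008*np.sin(th)
    return np.array([x,0,.072+(x+.055+.006)*np.tan(th)+.008/np.cos(th)])
print(wp(.63),rd())
for th in (.63,.5,.38,.26,.15,.06):
    r=movel(cw(wp(th)),v=.07,until_force=15)
    print(th,r,wp(th).round(4),*rd())
wristpic("w7")
```

```text
[0.06068294 0.         0.17062148] (11.8917, array([0.0583, 0.    , 0.1995]), array([ 0.3,  0.2, -0.1]))
0.63 False [0.0607 0.     0.1706] 12.4667 [6.050e-02 1.000e-04 1.701e-01] [ 0.1  0.1 -0.5]
0.5 False [0.0736 0.     0.1546] 12.9083 [7.380e-02 1.000e-04 1.544e-01] [ 0.3 -0.2  1.3]
0.38 False [0.0837 0.     0.1384] 13.3333 [0.083  0.0004 0.1374] [-0.1  0.3 -0.5]
0.26 False [0.092 0.    0.121] 13.7583 [0.0916 0.0003 0.1201] [-1.2  0.5 -0.5]
0.15 False [0.0979 0.     0.1041] 14.1667 [0.0975 0.0002 0.1033] [-0.7  0.3 -0. ]
0.06 False [0.1014 0.     0.0898] 14.525 [0.1009 0.0003 0.089 ] [ 0.7  0.4 -0.2]
```

View pics/w7.png

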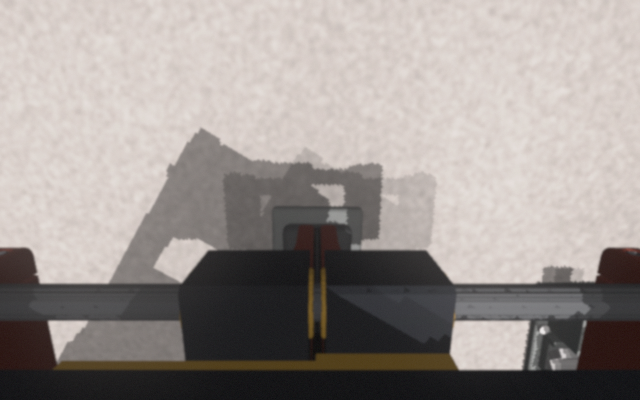

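Run:
```python
from h import *
print(get_ft_force(),get_tcp_pos(),get_time())
im=read_camera("scene")[:,:,::-1]
cv2.imwrite("pics/s7.png",cv2.convertScaleAbs(cv2.resize(im[130:240,260:370],None,fx=5.4,fy=5.4,interpolation=cv2.INTER_CUBIC),alpha=1.6))
a=cv2.imread("pics/w7.png")[180:260,260:380]; cv2.imwrite("pics/w7c.png",cv2.convertScaleAbs(cv2.resize(a,None,fx=6,fy=6,interpolation=cv2.INTER_CUBIC),alpha=1.6))
```

```text
[ 0.10939193 -0.36611271  0.74731153] [0.63263106 0.04100442 0.08933749] 14.575
```

View pics/s7.png

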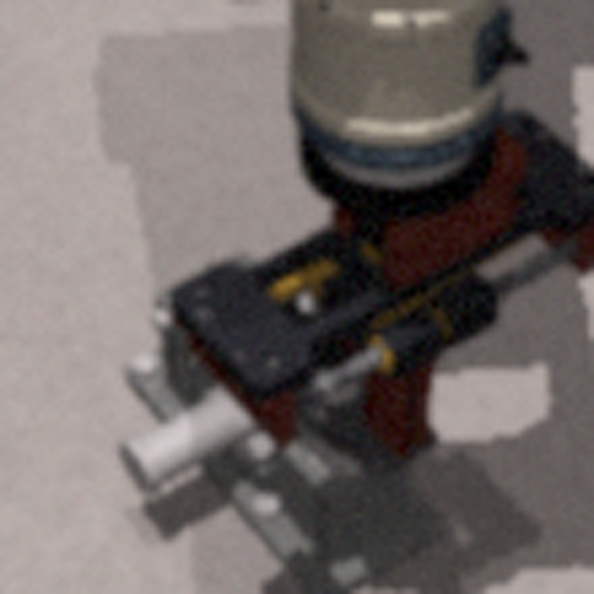

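View pics/w7c.png

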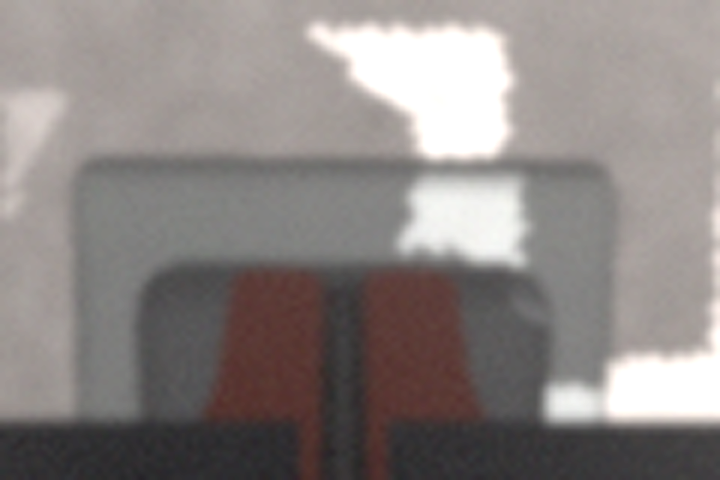

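Run:
```python
from h import *
def rd(): 
    return get_time(),cl(get_tcp_pos()).round(4),get_ft_force().round(1)
r=movel(cw([.104,0,.074]),v=.05,until_force=10); print(r,*rd())
if not r:
    r=movel(cw([.105,0,.050]),v=.03,until_force=9); print(r,*rd())
wristpic("w8")
im=read_camera("scene")[:,:,::-1]
cv2.imwrite("pics/s8.png",cv2.convertScaleAbs(cv2.resize(im[130:240,260:370],None,fx=5.4,fy=5.4,interpolation=cv2.INTER_CUBIC),alpha=1.6))
print(*rd())
a=cv2.imread("pics/w8.png")[180:260,260:380]; cv2.imwrite("pics/w8c.png",cv2.convertScaleAbs(cv2.resize(a,None,fx=6,fy=6,interpolation=cv2.INTER_CUBIC),alpha=1.6))
```

```text
False 15.0917 [0.1036 0.0002 0.0734] [-0.4  0.7 -0. ]
True 15.7667 [ 1.05e-01 -1.00e-04  5.31e-02] [-1.7  0.   5.9]
15.8667 [ 1.05e-01 -1.00e-04  5.32e-02] [-1.9  0.6  6.1]
```

View pics/w8c.png

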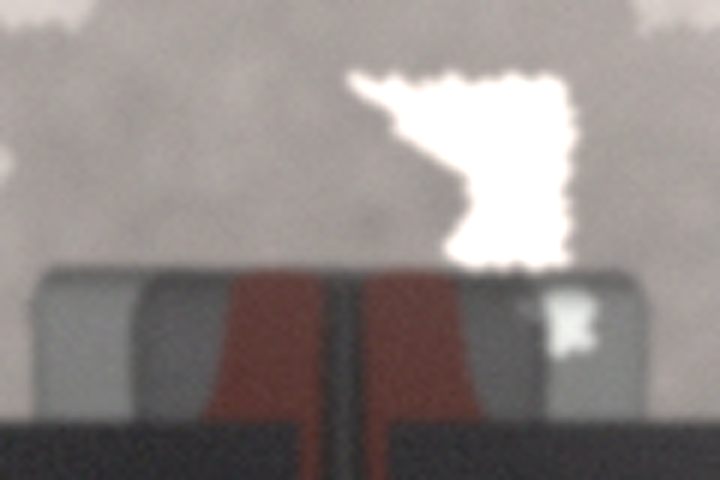

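View pics/s8.png

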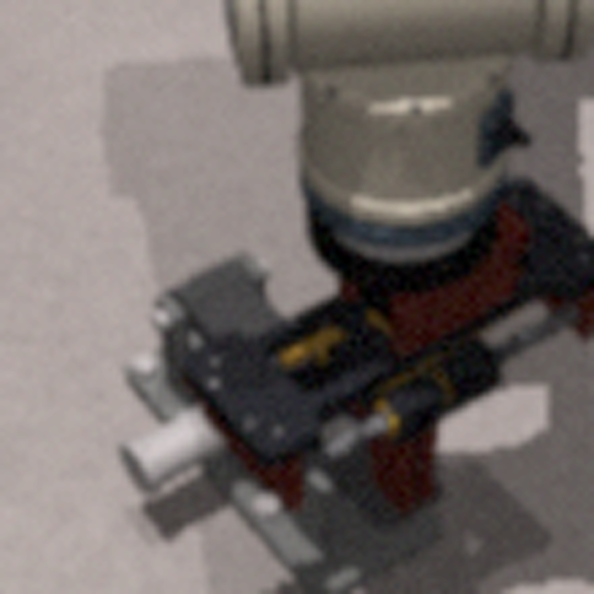

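Run:
```python
from h import *
movel(cw([.105,0,.16]),v=.2)
movel(cw([.015,0,.21]),v=.25)
wait(.1)
wristpic("w9"); print(get_time(),get_ft_force())
im=read_camera("scene")[:,:,::-1]
cv2.imwrite("pics/s9.png",cv2.convertScaleAbs(cv2.resize(im[130:240,260:370],None,fx=5.4,fy=5.4,interpolation=cv2.INTER_CUBIC),alpha=1.6))
a=cv2.imread("pics/w9.png")[60:240,220:420]; cv2.imwrite("pics/w9c.png",cv2.convertScaleAbs(cv2.resize(a,None,fx=3.3,fy=3.3,interpolation=cv2.INTER_CUBIC),alpha=1.7))
```

```text
17.2583 [-0.40200331  0.20100732 -0.23622775]
```

View pics/w9c.png

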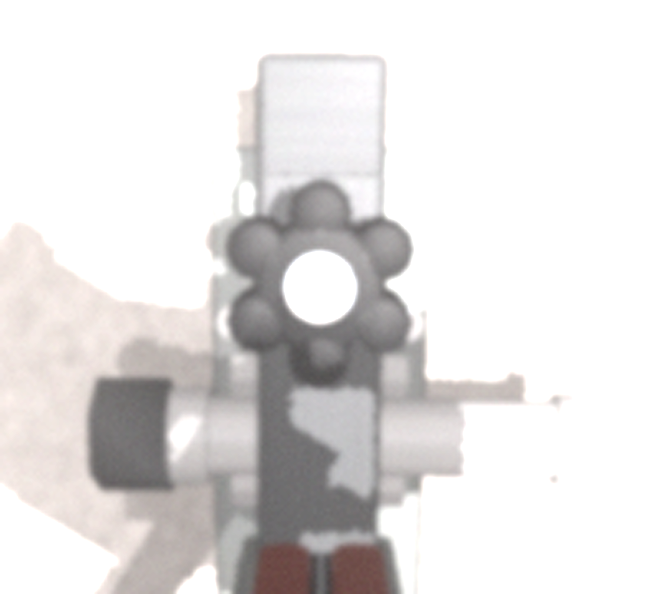

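View pics/s9.png

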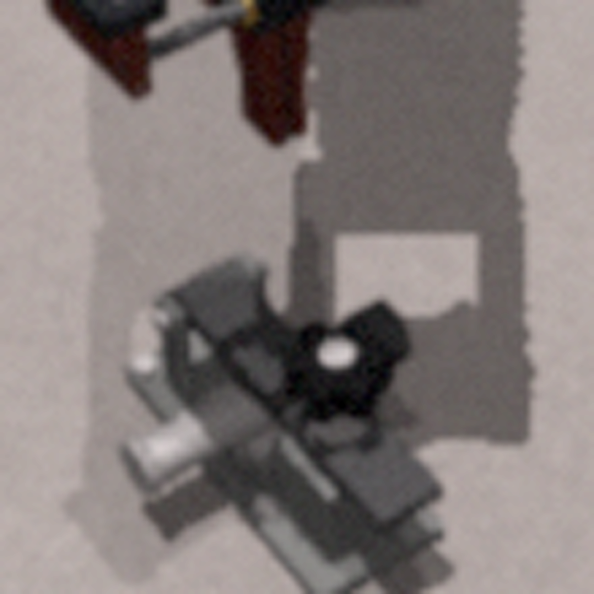

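Run:
```python
from h import *
w=camera_info("wrist");s=camera_info("scene");T=np.load("pics/w9.npz")["T"]
p=get_tcp_pos()
print("tcp in s9 crop",((proj([p,p+[0,0,.01],p+[0,0,.02],p+[0,0,.03]],s,s["T"])-[260,130])*5.4).round().tolist())
S=lambda x,y:np.array([x/5.4+260,y/5.4+130]); W=lambda x,y:np.array([x/3.3+220,y/3.3+60])
def tri(a,b):
    f=lambda v:np.r_[proj([v],w,T)[0]-a,proj([v],s,s["T"])[0]-b]
    o=least_squares(f,[.58,.03,.1],x_scale=.01); return cl(o.x).round(4),o.fun.round(1)
print("tab +y end corner",tri(W(261,57),S(441,487)))
print("tab -y end corner",tri(W(385,57),S(378,528)))
print("knob cap",tri(W(320,287),S(338,352)))
k=lambda z:cl(ray_z([W(320,287)],w,T,z)[0])
for z in (.128,.131,.134): print(z,k(z).round(4))
for z in (.08,.085,.09): print("tab end",z,[cl(ray_z([W(x,57)],w,T,z)[0]).round(4).tolist() for x in (261,385)])
# lobes
t=np.array([(321,203),(386,247),(386,318),(318,360),(256,320),(256,247)])
L=np.array([cl(ray_z([W(*q)],w,T,.128)[0]) for q in t]); c=k(.128)
d=L-c; print(np.degrees(np.arctan2(d[:,1],d[:,0])).round(1),np.hypot(d[:,0],d[:,1]).round(4))
```

```text
tcp in s9 crop [[278.0, 172.0], [277.0, 155.0], [276.0, 137.0], [275.0, 120.0]]
tab +y end corner (array([0.1125, 0.0161, 0.077 ]), array([-0. , -0. , -0.1,  0. ]))
tab -y end corner (array([ 0.1127, -0.018 ,  0.0736]), array([ 0.1,  0.1,  0.4, -0. ]))
knob cap (array([ 0.0554, -0.    ,  0.1285]), array([-0.1, -0.1, -0.5, -0. ]))
0.128 [ 5.53e-02 -1.00e-04  1.28e-01]
0.131 [ 5.55e-02 -1.00e-04  1.31e-01]
0.134 [ 5.58e-02 -1.00e-04  1.34e-01]
tab end 0.08 [[0.1122, 0.0159, 0.08], [0.1122, -0.0175, 0.08]]
tab end 0.085 [[0.1117, 0.0156, 0.085], [0.1117, -0.0172, 0.085]]
tab end 0.09 [[0.1112, 0.0154, 0.09], [0.1112, -0.017, 0.09]]
[  -0.7  -58.9 -115.   178.4  117.2   58.2] [0.0197 0.0183 0.0176 0.0177 0.0174 0.0179]
```

Run:
```python
from h import *
def fz():
    a=[]
    for _ in range(4): a.append(get_ft_force()); wait(.012)
    return np.mean(a,0)
movel(cw([.100,0,.16]),v=.3)
movel(cw([.104,0,.060]),v=.2,until_force=12)
f0=fz(); print(get_time(),f0.round(1),cl(get_tcp_pos()).round(4))
z=.057
while z>.045:
    movel(cw([.104,0,z]),v=.03,until_force=14)
    f=fz()-f0; print(round(z,4),cl(get_tcp_pos()).round(4),f.round(1),get_ft_torque().round(3),round(get_time(),2))
    if f[2]>13: break
    z-=.001
```

```text
18.4667 [-0.1  0.2  0.2] [ 0.1047 -0.0008  0.0617]
0.057 [ 0.1044 -0.0003  0.0579] [-0.1 -0.1 -0.1] [-0.098  0.079  0.012] 18.75
0.056 [0.104 0.    0.056] [ 0.3 -0.3 -0.3] [-0.066  0.141 -0.016] 19.03
0.055 [0.1039 0.     0.0549] [ 0.1 -0.5  0.5] [-0.09   0.068  0.024] 19.32
0.054 [0.104  0.     0.0539] [-0.2 -0.3 -0.1] [-0.07   0.146  0.016] 19.6
0.053 [ 1.042e-01 -1.000e-04  5.340e-02] [-1.9 -0.6  3.8] [-0.057  0.346  0.032] 19.88
0.052 [ 1.042e-01 -1.000e-04  5.300e-02] [-3.4 -0.5  9.7] [-0.022  0.699  0.036] 20.17
0.051 [ 1.042e-01 -1.000e-04  5.260e-02] [-5.1 -0.4 15.2] [-0.116  1.014 -0.088] 20.45
```

Run:
```python
from h import *
movel(cw([.104,0,.20]),v=.3)
command_gripper(1.0)
move_pose(cw([.0552,0,.20]),quat(PSI-np.pi/6))
wait(.1)
print(get_time(),get_joint_pos().round(3),get_ft_force().round(1))
wristpic("w10")
r=movel(cw([.0552,0,.092]),v=.12,until_force=5)
print(r,get_time(),cl(get_tcp_pos()).round(4),get_ft_force().round(1))
im=read_camera("scene")[:,:,::-1]
cv2.imwrite("pics/s10.png",cv2.convertScaleAbs(cv2.resize(im[130:240,260:370],None,fx=5.4,fy=5.4,interpolation=cv2.INTER_CUBIC),alpha=1.6))
wristpic("w11")
s=camera_info("scene")
M=toolT(get_tcp_pos(),get_ee_rot())
P=[(M@[x,0,-z,1])[:3] for x in (-.051,.051) for z in (0,.02,.03,.04)]
print(((proj(P,s,s["T"])-[260,130])*5.4).round().tolist())
```

```text
23.5917 [ 0.007  0.373  1.695  0.     1.073 -0.036] [0.4 0.9 0.5]
False 24.6917 [ 0.0557 -0.0003  0.0927] [-0.6 -0.5  0.2]
[[326.0, 322.0], [325.0, 293.0], [325.0, 279.0], [324.0, 264.0], [349.0, 492.0], [348.0, 463.0], [347.0, 449.0], [347.0, 434.0]]
```

View pics/s10.png

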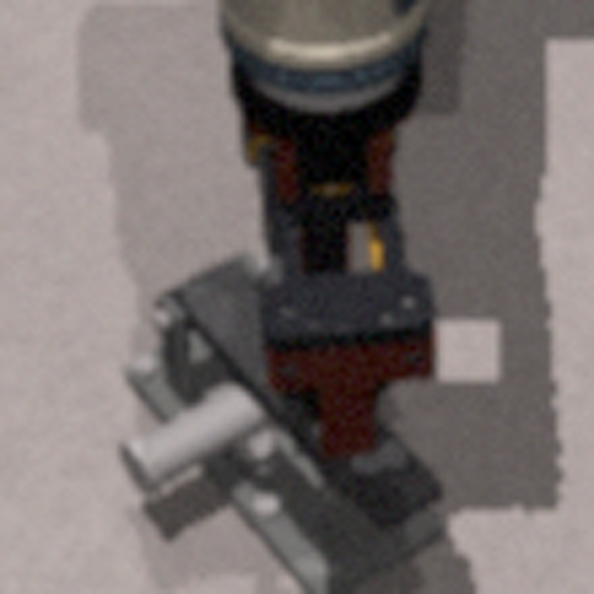

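View pics/w11.png

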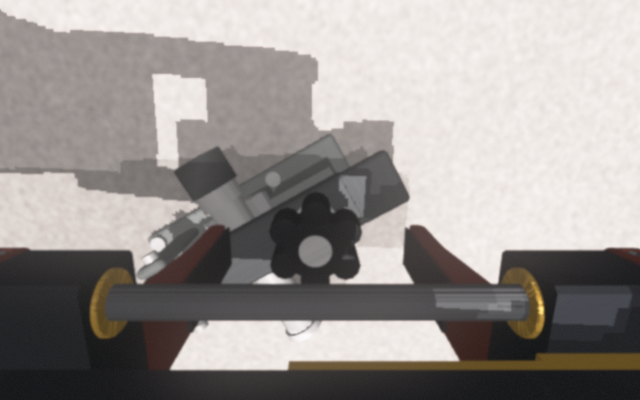

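Run:
```python
from h import *
r=movel(cw([.0552,0,.079]),v=.08,until_force=5)
f0=np.mean([(wait(.012),get_ft_force())[1] for _ in range(4)],0); t0=get_ft_torque()
print(r,get_time(),cl(get_tcp_pos()).round(4),f0.round(1),t0.round(3))
command_gripper(0.0)
wait(.1)
f=np.mean([(wait(.012),get_ft_force())[1] for _ in range(4)],0)
print(get_time(),get_grip_width(),get_grip_width()*88,cl(get_tcp_pos()).round(4),f.round(1),get_ft_torque().round(3),get_joint_pos().round(3))
wristpic("w12")
im=read_camera("scene")[:,:,::-1]
cv2.imwrite("pics/s12.png",cv2.convertScaleAbs(cv2.resize(im[130:240,260:370],None,fx=5.4,fy=5.4,interpolation=cv2.INTER_CUBIC),alpha=1.6))
```

```text
False 25.1333 [0.0548 0.0002 0.0785] [-0.  -0.   0.1] [-0.118  0.049  0.016]
26.0083 0.5113726867459092 45.000796433640005 [0.0552 0.     0.0791] [-0.6 -0.6  0.8] [-0.134  0.221 -0.066] [ 0.007  0.531  1.771  0.     0.839 -0.037]
```

View pics/w12.png

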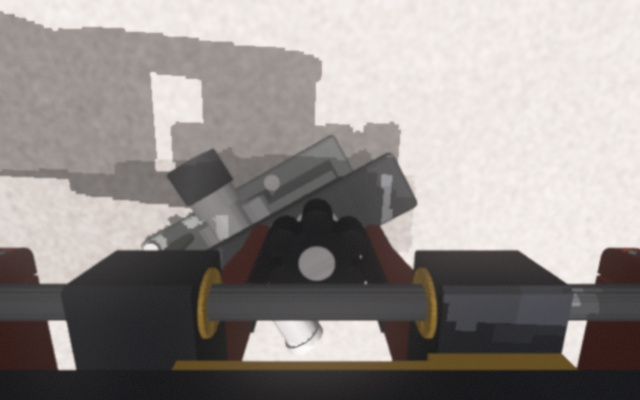

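View pics/s12.png

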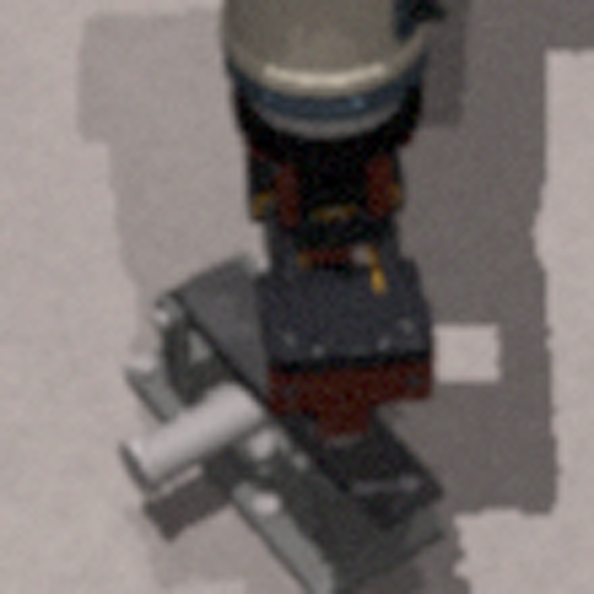

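```bash
cat >> h.py <<'E'
def fm(n=4):
    return np.mean([(wait(.012),np.r_[get_ft_force(),get_ft_torque()])[1] for _ in range(n)],0)
KX=np.array([.0552,0])
def kp(z): return cw([KX[0],KX[1],z])
E
python3 - <<'E'
from h import *
f0=fm(); print(f0.round(2))
np.save("f0.npy",f0)
r=movel(kp(.075),v=.03,until_force=14); print(r,get_tcp_pos()[2].round(4),(fm()-f0).round(2)[2])
r=movel(kp(.0725),v=.02,until_force=12); print(r,get_tcp_pos()[2].round(4),(fm()-f0).round(2)[2])
z=.0725
while z>.0665:
    z-=.0007
    movel(kp(z),v=.015,until_force=8)
    F=(fm()-f0)[2]; print(round(z,4),get_tcp_pos()[2].round(4),F.round(2),round(get_time(),2))
    if F>12.5: break
E
```

```text
[-0.75 -0.29  1.68 -0.15  0.17 -0.05]
False 0.0753 4.44
False 0.0729 5.43
0.0718 0.0723 5.52 27.05
0.0711 0.0716 5.35 27.33
0.0704 0.071 5.32 27.62
0.0697 0.0707 9.19 27.9
0.069 0.0705 13.86 28.18
```

```bash
cat > back.py <<'E'
from h import *
f0=np.load("f0.npy"); a0=PSI-np.pi/6
z=.069; ang=0.; zlast=get_tcp_pos()[2]
# yaw increases = anticlockwise = backward
for i in range(17):
    ang+=.1; z+=.0002
    move_pose(kp(z),quat(a0+ang))
    F=fm(3)-f0; za=get_tcp_pos()[2]
    print(round(-ang,2),"cmd",round(z,4),"act",za.round(4),"F",F[:3].round(1),"Tz",F[5].round(3),round(get_time(),2))
    if F[2]>17: z-=-.0006; move_pose(kp(z),quat(a0+ang))
    if F[2]<10:
        n=0
        while n<14:
            z-=.0005; n+=1
            movel(kp(z),v=.02,until_force=8)
            F=fm(3)-f0; za=get_tcp_pos()[2]
            if F[2]>11: break
        print("   lowered cmd",round(z,4),"act",za.round(4),F[2].round(1),round(get_time(),2))
        if za<.0695: print("DROPPED?"); break
    if abs(F[5])>1.0: print("torque high"); break
np.save("st.npy",[z,ang])
print(get_joint_pos().round(3),get_grip_width())
E
python3 back.py
```

```text
-0.1 cmd 0.0692 act 0.0708 F [-5.3  0.2 14. ] Tz 0.11 28.46
-0.2 cmd 0.0694 act 0.071 F [-4.4 -0.  14.4] Tz 0.14 28.73
-0.3 cmd 0.0696 act 0.0713 F [-4.3  0.3 15. ] Tz 0.083 29.01
-0.4 cmd 0.0698 act 0.0715 F [-4.5  0.1 14.2] Tz 0.092 29.28
-0.5 cmd 0.07 act 0.0717 F [-4.5  0.1 14.9] Tz 0.095 29.56
-0.6 cmd 0.0702 act 0.0719 F [-3.8 -0.3 14. ] Tz 0.125 29.83
-0.7 cmd 0.0704 act 0.0721 F [-4.2  0.6 14.1] Tz 0.135 30.11
-0.8 cmd 0.0706 act 0.072 F [-3.3  0.7 11.4] Tz 0.149 30.38
-0.9 cmd 0.0708 act 0.0716 F [-1.3  1.2  5.6] Tz 0.139 30.66
   lowered cmd 0.0663 act 0.0678 11.6 33.13
DROPPED?
[ 0.007  0.548  1.775  0.     0.817 -0.937] 0.5089528624700255
```

```bash
cat > fwd.py <<'E'
from h import *
import sys
f0=np.load("f0.npy"); a0=PSI-np.pi/6
z,ang=np.load("st.npy"); end=float(sys.argv[1]); step=float(sys.argv[2]); tmax=float(sys.argv[3])
while ang>end:
    ang-=step; z-=.0024*step
    move_pose(kp(z),quat(a0+ang))
    F=fm(3)-f0; za=get_tcp_pos()[2]
    if F[2]>11: z+=.0005
    if F[2]<3: z-=.0004
    if F[2]<-4: z-=.0006
    print(round(-ang,2),"cmd",round(z,4),"act",za.round(4),"F",F[:3].round(1),"Tz",F[5].round(3),"w",round(get_grip_width(),3),round(get_time(),2))
    if -F[5]>tmax: print("torque"); break
np.save("st.npy",[z,ang])
E
python3 fwd.py 0.0 0.15 0.25
```

```text
-0.75 cmd 0.0664 act 0.0674 F [-2.6  1.1 11.5] Tz -0.021 w 0.509 33.42
-0.6 cmd 0.0661 act 0.0672 F [-2.4  0.5  8.9] Tz -0.03 w 0.51 33.72
-0.45 cmd 0.0657 act 0.0668 F [-3.  -0.2  9.7] Tz -0.032 w 0.512 34.01
-0.3 cmd 0.0654 act 0.0664 F [-2.4  0.   9.4] Tz -0.026 w 0.512 34.3
-0.15 cmd 0.065 act 0.0661 F [-2.7  0.6  9.4] Tz -0.022 w 0.512 34.59
0.0 cmd 0.0646 act 0.0657 F [-3.6  0.2 10.7] Tz -0.03 w 0.505 34.88
```

```bash
python3 fwd.py -0.75 0.15 0.2 && python3 fwd.py -2.2 0.1 0.2
```

```text
0.15 cmd 0.0643 act 0.0654 F [-4.2  0.1 10.7] Tz -0.026 w 0.51 35.17
0.3 cmd 0.0644 act 0.065 F [-4.9 -0.  11. ] Tz -0.041 w 0.508 35.47
0.45 cmd 0.0641 act 0.0649 F [-4.1  0.3  9.4] Tz 0.027 w 0.508 35.76
0.6 cmd 0.0642 act 0.0648 F [-4.9  0.9 11.1] Tz 0.019 w 0.511 36.05
0.75 cmd 0.0638 act 0.0648 F [-5.   0.9 10.5] Tz -0.009 w 0.511 36.34
0.85 cmd 0.0641 act 0.0647 F [-4.7  1.8 11.2] Tz 0.0 w 0.509 36.62
0.95 cmd 0.0639 act 0.0646 F [-3.8  1.5  9.2] Tz 0.006 w 0.511 36.89
1.05 cmd 0.0636 act 0.0645 F [-3.8  1.5  9.6] Tz -0.016 w 0.511 37.17
1.15 cmd 0.0634 act 0.0643 F [-4.3  2.1 10.9] Tz 0.069 w 0.511 37.44
1.25 cmd 0.0636 act 0.0642 F [-5.1  2.8 11.3] Tz 0.023 w 0.515 37.72
1.35 cmd 0.0634 act 0.0641 F [-3.8  3.3  8.2] Tz 0.098 w 0.51 37.99
1.45 cmd 0.0632 act 0.0637 F [-1.8  2.9  5.9] Tz -0.026 w 0.509 38.27
1.55 cmd 0.0629 act 0.0637 F [-2.9  1.6  8.4] Tz 0.088 w 0.512 38.54
1.65 cmd 0.0627 act 0.0633 F [-2.5  3.2  6.2] Tz 0.149 w 0.508 38.82
1.75 cmd 0.0624 act 0.0632 F [-2.6  4.   8.5] Tz 0.261 w 0.513 39.09
1.85 cmd 0.0627 act 0.0644 F [-8.5  3.3 23. ] Tz -0.036 w 0.508 39.37
1.95 cmd 0.063 act 0.0644 F [-6.2  3.4 16.9] Tz -0.053 w 0.507 39.64
2.05 cmd 0.0632 act 0.0643 F [-5.3  3.4 14.6] Tz -0.041 w 0.512 39.92
2.15 cmd 0.063 act 0.0642 F [-3.9  3.8 10.7] Tz -0.053 w 0.512 40.19
2.25 cmd 0.0627 act 0.064 F [-4.   2.8 10.9] Tz -0.019 w 0.508 40.47
```

Run:
```python
from h import *
wristpic("w13")
im=read_camera("scene")[:,:,::-1]
cv2.imwrite("pics/s13.png",cv2.convertScaleAbs(cv2.resize(im[130:240,260:370],None,fx=5.4,fy=5.4,interpolation=cv2.INTER_CUBIC),alpha=1.6))
a=cv2.imread("pics/w13.png")[120:340,200:440]; cv2.imwrite("pics/w13c.png",cv2.convertScaleAbs(cv2.resize(a,None,fx=3,fy=3,interpolation=cv2.INTER_CUBIC),alpha=2))
f=fm();print((f-np.load("f0.npy")).round(2),get_joint_pos().round(3))
```

```text
[-3.66  3.12 11.17  0.73  0.67 -0.04] [8.000e-03 5.530e-01 1.777e+00 1.000e-03 8.110e-01 2.213e+00]
```

View pics/w13c.png

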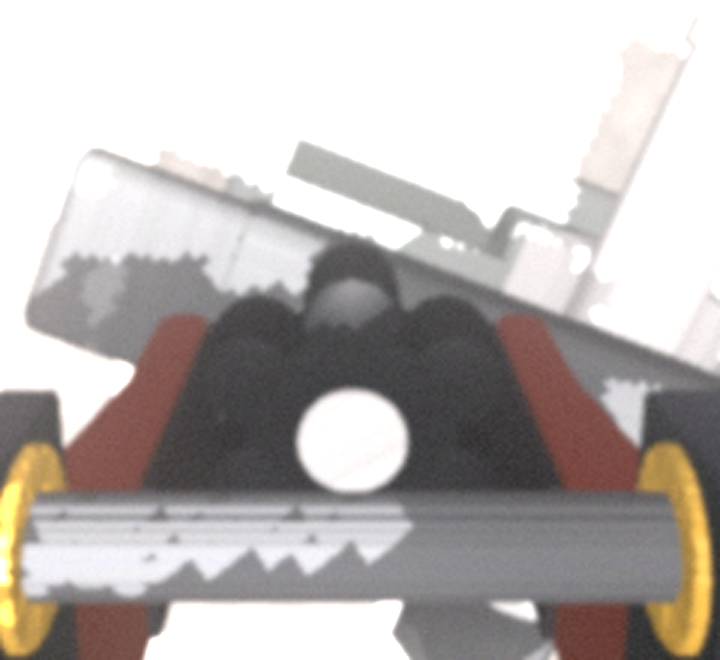

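View pics/s13.png

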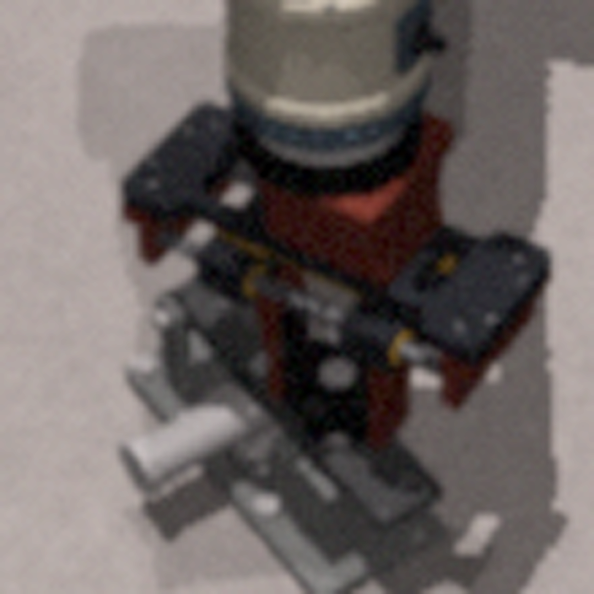

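```bash
python3 - <<'E'
from h import *
w=camera_info("wrist");s=camera_info("scene")
S=lambda x,y:np.array([x/5.4+260,y/5.4+130])
def tri(T,a,b):
    f=lambda v:np.r_[proj([v],w,T)[0]-a,proj([v],s,s["T"])[0]-b]
    o=least_squares(f,[.58,.03,.1],x_scale=.01); return cl(o.x).round(4),o.fun.round(1)
T9=np.load("pics/w9.npz")["T"];T=np.load("pics/w13.npz")["T"]
print(tri(T9,np.array([320/3.3+220,287/3.3+60]),S(338,352)))
print(tri(T,np.array([353/3+200,441/3+120]),S(337,373)))
for T,n in ((T9,'9'),(T,'13')):
    print(n,T[:3,3], [ (np.linalg.inv(T)@np.r_[cw([.0552,0,z]),1])[2].round(4) for z in (.1285,.119,.115)])
for z in (.115,.117,.119,.1285): print(z,((proj([cw([.0552,0,z])],s,s["T"])-[260,130])*5.4).round(1))
E
python3 - <<'E'
import cv2
for n in ("s9","s13"):
    a=cv2.imread(f"pics/{n}.png")[280:470,260:440]; cv2.imwrite(f"pics/{n}k.png",cv2.resize(a,None,fx=3,fy=3))
a=cv2.hconcat([cv2.imread(f"pics/{n}k.png")[:,:400] for n in ("s9","s13")]); cv2.imwrite("pics/kk.png",a)
E
```

```text
(array([ 0.0554, -0.    ,  0.1285]), array([-0.1, -0.1, -0.5, -0. ]))
(array([0.0549, 0.0017, 0.1135]), array([ 0. , -0.1,  0.3, -0.3]))
9 [0.61641009 0.02984771 0.39933596] [np.float64(-0.2691), np.float64(-0.2784), np.float64(-0.2822)]
13 [ 0.64690896 -0.0220006   0.2546702 ] [np.float64(-0.1381), np.float64(-0.1473), np.float64(-0.1512)]
0.115 [[336.  371.4]]
0.117 [[335.9 368.5]]
0.119 [[335.8 365.6]]
0.1285 [[335.3 351.6]]
```

View pics/kk.png

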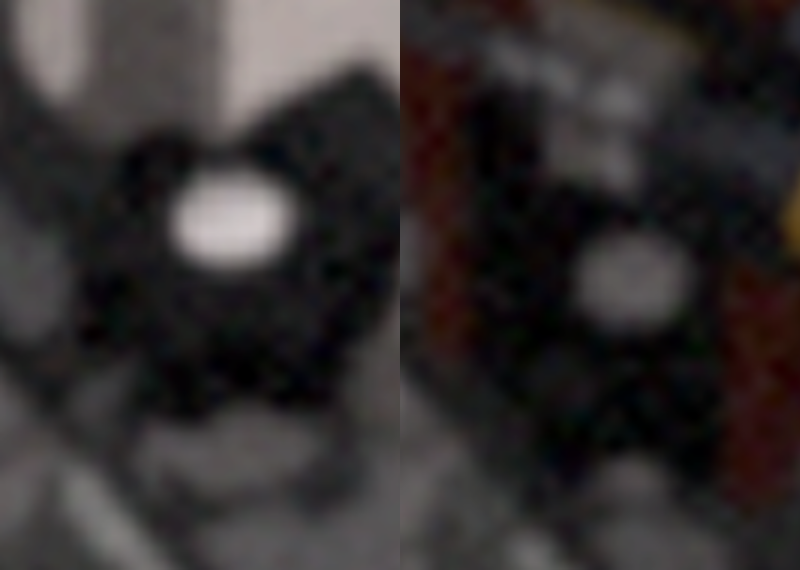

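Run:
```python
from h import *
z,ang=np.load("st.npy"); a0=PSI-np.pi/6
p=get_tcp_pos()
move_pose(kp(p[2]),quat(a0+ang))   # relax axial force
print((fm()-np.load("f0.npy")).round(2))
command_gripper(0.95)
print(get_time(),fm().round(2))
movel(kp(.068),v=.1)
ang+=2*np.pi/3
move_pose(kp(.068),quat(a0+ang))
wait(.05)
np.save("st.npy",[.064,ang])
wristpic("w14"); print(get_time(),get_joint_pos().round(3))
a=cv2.imread("pics/w14.png")[120:340,200:440]; cv2.imwrite("pics/w14c.png",cv2.convertScaleAbs(cv2.resize(a,None,fx=3,fy=3,interpolation=cv2.INTER_CUBIC),alpha=2.5))
im=read_camera("scene")[:,:,::-1]
cv2.imwrite("pics/s14.png",cv2.convertScaleAbs(cv2.resize(im[130:240,260:370],None,fx=5.4,fy=5.4,interpolation=cv2.INTER_CUBIC),alpha=1.6))
```

```text
[-2.45  3.7   6.59  0.75  0.37  0.02]
41.6417 [ 0.17 -0.23  0.02 -0.    0.16 -0.  ]
43.8417 [0.007 0.547 1.776 0.    0.819 0.119]
```

View pics/w14c.png

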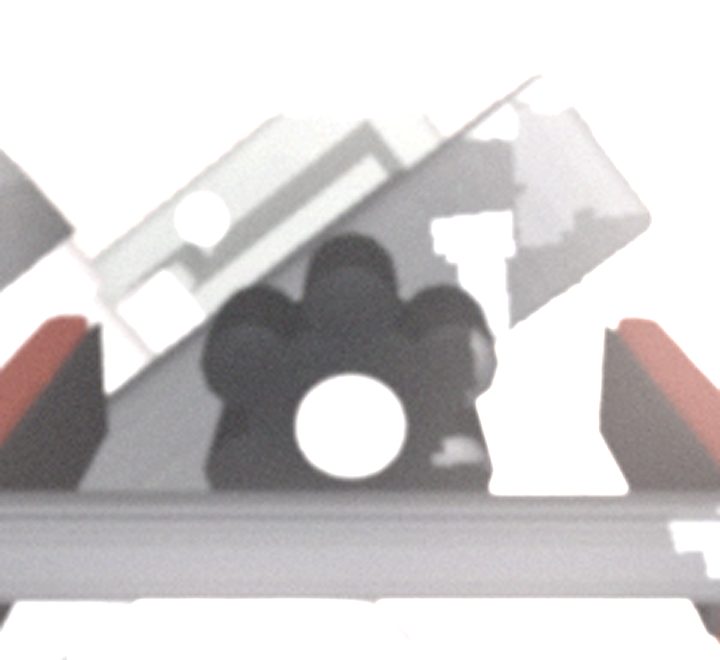

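View pics/s14.png

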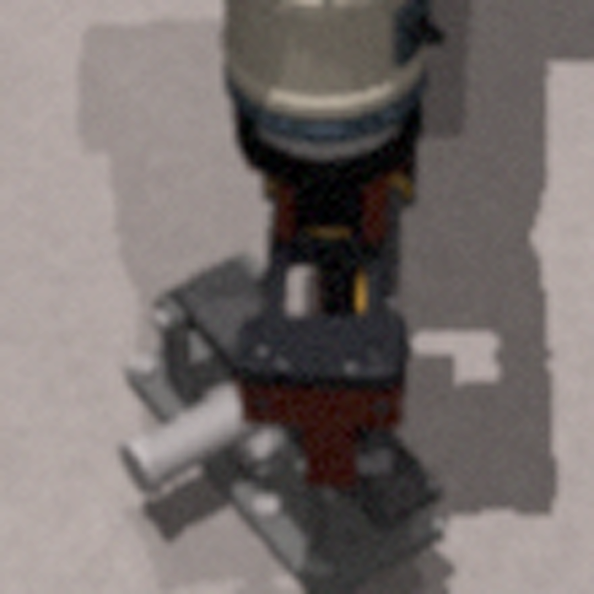

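```bash
cat > fwd2.py <<'E'
from h import *
import sys
a0=PSI-np.pi/6
z,ang=np.load("st.npy"); n=int(sys.argv[1]); step=float(sys.argv[2]); tmax=float(sys.argv[3])
for i in range(n):
    ang-=step; z-=.0024*step
    move_pose(kp(z),quat(a0+ang))
    F=fm(4); za=get_tcp_pos()[2]
    print(round(-ang,2),"cmd",round(z,4),"act",za.round(4),"F",F[:3].round(1),"T",F[3:].round(3),"w",round(get_grip_width(),3),round(get_time(),2))
    if F[2]>6: z+=.0003
    if F[2]<-4: z-=.0003
    if F[5]>tmax: print("torque"); break
np.save("st.npy",[z,ang])
E
python3 - <<'E'
from h import *
z,ang=np.load("st.npy")
movel(kp(.0635),v=.05,until_force=6); print(get_tcp_pos()[2],fm().round(2))
command_gripper(0.0); wait(.1)
print(get_time(),get_tcp_pos()[2],fm().round(2),get_grip_width())
np.save("st.npy",[.0635,ang])
E
python3 fwd2.py 6 0.08 0.15
```

```text
0.06305963952712407 [-0.01 -0.25  0.11 -0.09  0.07  0.  ]
44.9583 0.0635376717680963 [-0.28 -0.08  0.82 -0.08  0.08  0.01] 0.5113778538637027
0.24 cmd 0.0633 act 0.0633 F [-0.6 -0.1  1.3] T [-0.079  0.172 -0.091] w 0.509 45.27
0.32 cmd 0.0631 act 0.0632 F [-1.3  0.4  2.1] T [-0.053  0.304 -0.07 ] w 0.508 45.56
0.4 cmd 0.0629 act 0.0629 F [-1.4 -0.2  2.1] T [-0.01   0.385 -0.076] w 0.512 45.84
0.48 cmd 0.0627 act 0.0627 F [-2.8  0.6  3.4] T [ 0.055  0.571 -0.043] w 0.508 46.12
0.56 cmd 0.0625 act 0.0625 F [-3.   0.9  3.6] T [ 0.135  0.651 -0.051] w 0.51 46.41
0.64 cmd 0.0623 act 0.0623 F [-3.9  1.2  4.2] T [ 0.251  0.851 -0.067] w 0.508 46.69
```

```bash
python3 fwd2.py 8 0.08 0.15
```

```text
0.72 cmd 0.0622 act 0.0621 F [-4.5  1.9  4.7] T [ 0.327  0.972 -0.088] w 0.508 46.98
0.8 cmd 0.062 act 0.0619 F [-4.4  2.8  4.5] T [ 0.375  0.98  -0.071] w 0.509 47.26
0.88 cmd 0.0618 act 0.0618 F [-5.   2.6  5.3] T [ 0.433  1.097 -0.038] w 0.51 47.54
0.96 cmd 0.0616 act 0.0617 F [-5.8  2.3  6.8] T [ 0.48   1.176 -0.043] w 0.507 47.83
1.04 cmd 0.0617 act 0.0616 F [-5.1  3.   5. ] T [ 0.552  1.069 -0.069] w 0.512 48.11
1.12 cmd 0.0615 act 0.0616 F [-5.5  3.   6.3] T [ 0.54   1.16  -0.061] w 0.506 48.39
1.2 cmd 0.0616 act 0.0615 F [-4.6  3.5  4.4] T [0.6   1.073 0.007] w 0.509 48.67
1.28 cmd 0.0614 act 0.0614 F [-5.3  4.   5.7] T [ 0.703  1.144 -0.069] w 0.511 48.96
```

Run:
```python
from h import *
wristpic("w15")
a=cv2.imread("pics/w15.png")[120:340,200:440]; cv2.imwrite("pics/w15c.png",cv2.convertScaleAbs(cv2.resize(a,None,fx=3,fy=3,interpolation=cv2.INTER_CUBIC),alpha=2))
im=read_camera("scene")[:,:,::-1]
cv2.imwrite("pics/s15.png",cv2.convertScaleAbs(cv2.resize(im[130:240,260:370],None,fx=5.4,fy=5.4,interpolation=cv2.INTER_CUBIC),alpha=1.6))
w=camera_info("wrist")
for n in ("w13","w14","w15"):
    T=np.load(f"pics/{n}.npz")["T"]
    print(n,T[2,3],[(z,((proj([cw([.0552,0,z])],w,T)[0]-[200,120])*3).round(1).tolist()) for z in (.107,.111,.113,.115,.117)])
```

```text
w13 0.2546701999772433 [(0.107, [355.3, 412.8]), (0.111, [355.4, 423.6]), (0.113, [355.5, 429.2]), (0.115, [355.5, 435.0]), (0.117, [355.6, 440.9])]
w14 0.2586745918133149 [(0.107, [347.9, 400.8]), (0.111, [347.8, 411.1]), (0.113, [347.8, 416.4]), (0.115, [347.8, 421.9]), (0.117, [347.7, 427.5])]
w15 0.2520271559545133 [(0.107, [352.6, 418.6]), (0.111, [352.6, 429.8]), (0.113, [352.6, 435.6]), (0.115, [352.7, 441.5]), (0.117, [352.7, 447.7])]
```

View pics/w15c.png

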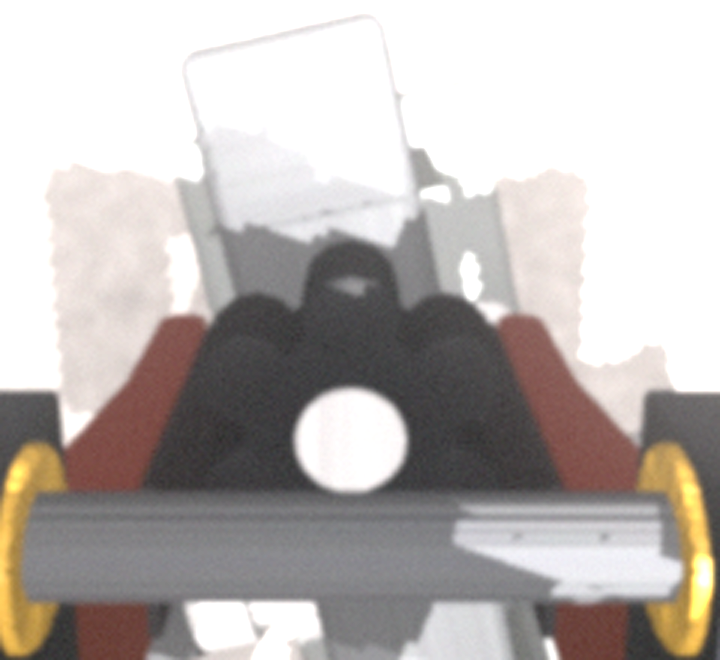

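View pics/s15.png

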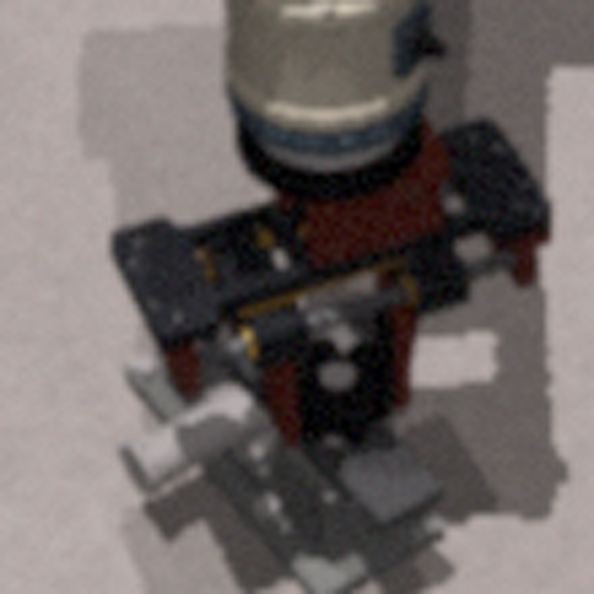

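```bash
sed -i 's/^KX=.*/KX=np.array([.0550,.0005])/' h.py; python3 fwd2.py 7 0.06 0.16
```

```text
1.34 cmd 0.0613 act 0.0613 F [-4.4  2.4  5. ] T [ 0.496  0.966 -0.017] w 0.512 49.34
1.4 cmd 0.0611 act 0.0612 F [-4.7  3.5  5.4] T [ 0.449  1.035 -0.033] w 0.503 49.62
1.46 cmd 0.061 act 0.0611 F [-4.5  2.8  5.2] T [ 0.507  1.003 -0.047] w 0.51 49.91
1.52 cmd 0.0608 act 0.0611 F [-4.9  3.5  6.9] T [0.665 1.117 0.127] w 0.509 50.19
1.58 cmd 0.061 act 0.0611 F [-4.3  3.6  5.5] T [0.519 1.044 0.19 ] w 0.512 50.48
torque
```

```bash
python3 fwd2.py 1 0.03 0.5
python3 - <<'E'
from h import *
wristpic("w16")
a=cv2.imread("pics/w16.png")[120:340,200:440]; cv2.imwrite("pics/w16c.png",cv2.convertScaleAbs(cv2.resize(a,None,fx=3,fy=3,interpolation=cv2.INTER_CUBIC),alpha=2))
w=camera_info("wrist")
T=np.load(f"pics/w16.npz")["T"]
print([(z,((proj([cw([.0552,0,z])],w,T)[0]-[200,120])*3).round(1).tolist()) for z in (.107,.111,.113,.115,.117)])
E
```

```text
1.61 cmd 0.0609 act 0.0612 F [-5.8  2.9  5.8] T [0.499 1.117 0.236] w 0.51 50.76
[(0.107, [353.4, 418.4]), (0.111, [353.5, 429.6]), (0.113, [353.5, 435.4]), (0.115, [353.6, 441.3]), (0.117, [353.6, 447.4])]
```

View pics/w16c.png

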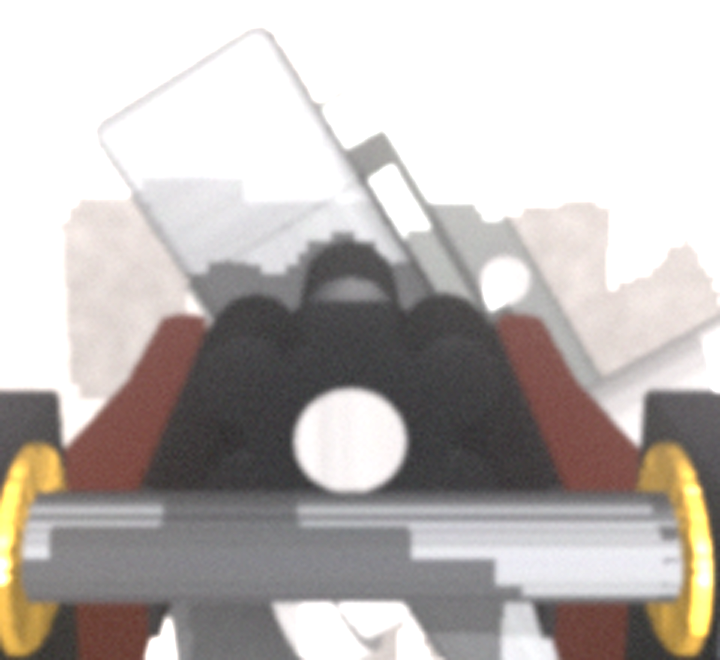

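Run:
```python
from h import *
a0=PSI-np.pi/6; z,ang=np.load("st.npy")
for d in (.05,.05):
    ang+=d; move_pose(kp(.0611),quat(a0+ang)); F=fm(6); print(round(-ang,2),F.round(2),get_tcp_pos()[2].round(4),round(get_grip_width(),3),round(get_time(),2))
np.save("st.npy",[.0611,ang])
```

```text
1.56 [-4.2   3.47  4.25  0.61  0.89  0.26] 0.0611 0.512 51.11
1.51 [-4.46  3.03  4.74  0.47  0.93  0.18] 0.0611 0.509 51.41
```

Run:
```python
from h import *
a0=PSI-np.pi/6; z,ang=np.load("st.npy")
command_gripper(0.95)
print(get_time(),fm().round(2),get_tcp_pos()[2])
wristpic("w17")
a=cv2.imread("pics/w17.png")[120:340,200:440]; cv2.imwrite("pics/w17c.png",cv2.convertScaleAbs(cv2.resize(a,None,fx=3,fy=3,interpolation=cv2.INTER_CUBIC),alpha=2))
w=camera_info("wrist")
T=np.load(f"pics/w17.npz")["T"]
print([(z,((proj([cw([.0552,0,z])],w,T)[0]-[200,120])*3).round(1).tolist()) for z in (.107,.111,.113,.115,.117)])
```

```text
52.175 [-0.17 -0.1   0.14 -0.01  0.16  0.02] 0.061121310106492646
[(0.107, [351.5, 419.2]), (0.111, [351.5, 430.4]), (0.113, [351.5, 436.2]), (0.115, [351.6, 442.1]), (0.117, [351.6, 448.2])]
```

View pics/w17c.png

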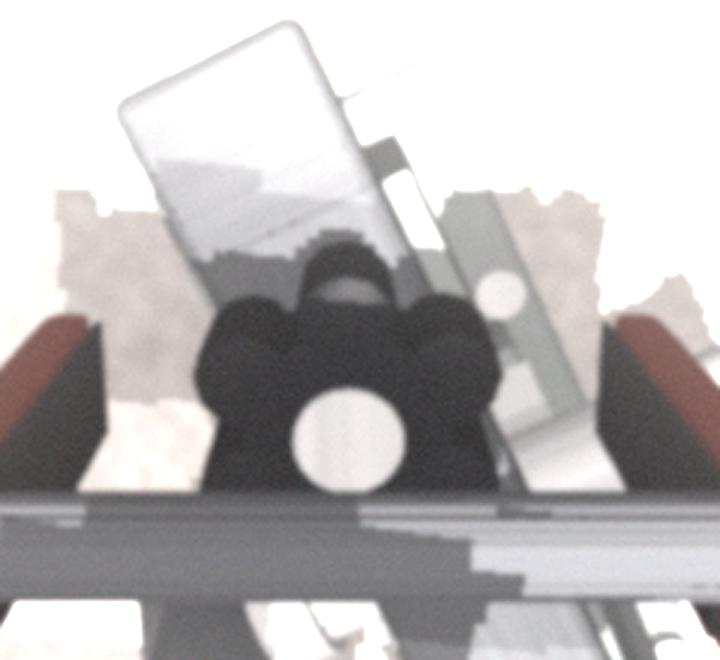

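Run:
```python
from h import *
movel(kp(.21),v=.25)
movel(cw([.015,0,.21]),quat(PSI-np.pi/2),v=.1)
wait(.1)
wristpic("w18"); print(get_time(),get_ft_force().round(1))
a=cv2.imread("pics/w18.png")[60:240,220:420]; cv2.imwrite("pics/w18c.png",cv2.convertScaleAbs(cv2.resize(a,None,fx=3.3,fy=3.3,interpolation=cv2.INTER_CUBIC),alpha=1.7))
im=read_camera("scene")[:,:,::-1]
cv2.imwrite("pics/s18.png",cv2.convertScaleAbs(cv2.resize(im[130:240,260:370],None,fx=5.4,fy=5.4,interpolation=cv2.INTER_CUBIC),alpha=1.6))
print(get_joint_pos().round(2))
```

```text
53.7583 [1.2 0.3 0.6]
[-0.03  0.31  1.76  0.    1.07  0.97]
```

View pics/w18c.png

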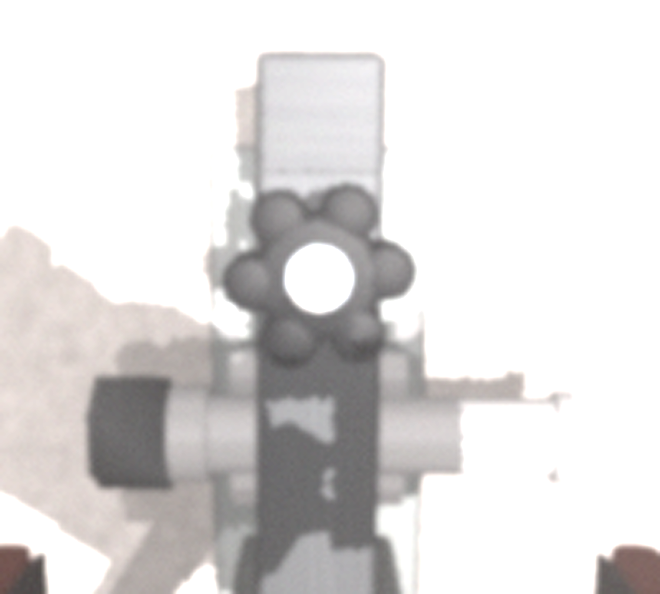

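View pics/s18.png

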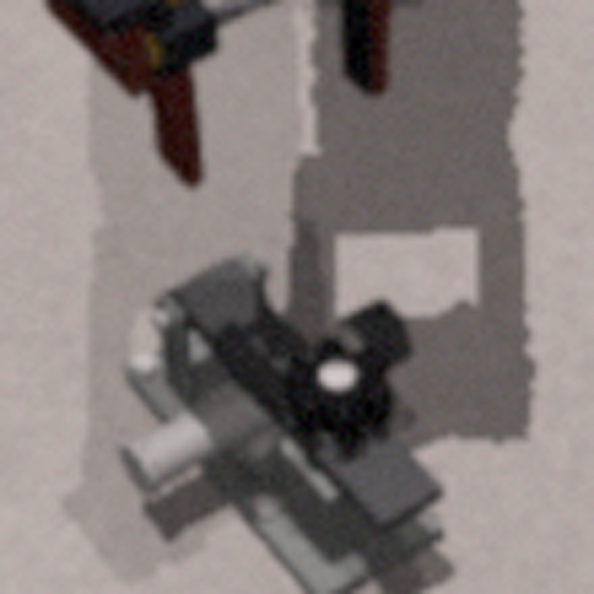

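Run:
```python
from h import *
wait(.2); print(get_qvel().round(3),get_time()); job_done(); print(get_time())
```

```text
[-0.002 -0.003  0.001 -0.001 -0.001 -0.   ] 54.0083
the job is handed in; nothing more can be done
the job is handed in; nothing more can be done
```

I clamped the tube and handed the job in at about 54 s of the 72 s. No verdict was reported.

**What I did**
- **Jaw:** I pushed it down by the tab along its arc and finished with a firm press of about 15 N.
- **Thread drop:** I pressed the knob lightly, about 14 N in all with some 7 N of that the spring. I turned it back about 0.85 rad until the force fell away, and the knob then went down about 4 to 5 mm.
- **Tightening:** I turned the knob forwards until it stopped firmly, at about 1.4 to 1.5 rad from its start angle. The measured torque was 0.24 to 0.26 Nm. Then I let go and backed off.

**Last checks**
- **Knob height:** in the wrist and scene pictures the knob sits about 14 to 15 mm lower than before pressing. That puts its centre at roughly 103 to 104 mm. The pictures cannot settle the 103.6 mm limit, so I relied on the firm stop.
- **Hold and release:** the knob did not spring back after release. The tube looks unmoved, and the open gripper is clear of everything.
- **Not measured:** I had no direct reading of the final jaw angle or of the force on the tube. I did not photograph the ferrule, the adapter or the tin again, but the arm never worked near them.

**Things that disagreed**
- **Grip slip:** during the first tightening the grip slipped at about 0.26 Nm and the knob ran back. I regripped and tightened again, and it met the stop at the same angle.
- **Fingertip position:** both contact and pictures put the fingertips about 20 to 26 mm short of the stated TCP (tool point), so I corrected for that.
- **Tab end:** it measured about 10 mm nearer the hinge than described.

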